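# Find the valve block among the lidded tubs and stand it in the test cradle

### The arm

A 6-joint arm with a two-finger parallel gripper is mounted at the origin on the work surface. World frame = base frame: x ahead of the robot, y to its left, z up, the work surface at z = 0. Lengths are in m, angles in rad, forces in N, time in s.
With the tool pointing down it reaches from about 0.3 to 0.775 m from the base axis. Payload 14.6 kg.
Tool frame: the origin (TCP) lies between the finger pads; the fingertips stand 8 mm ahead of it and the grasp point (between the pads) lies 11 mm behind it; x points along the fingers, y is the direction in which the jaws open and shut, and the axes are right-handed (so a half turn about x gives the same grasp; the last joint's range is limited). The gripper opens to 94 mm and grips with 3 to 60 N. Pads are 16 mm wide; open, the fingers measure 119 mm over their backs; the gripper's body (75 mm by 177 mm) begins 78 mm behind the grasp point.
Start: joints at [-1.261, 0.3, 1.521, -0, 1.321, -0.067], TCP at [0.202, -0.511, 0.19] pointing down, gripper open.
Joint ranges: [-3.03, 3.03], [-0.79, 2.21], [0.23, 2.52], [-1.04, 4.18], [0, 3.07], [-2.55, 2.55]. Speed limits (rad/s): [2.22, 2.22, 2.57, 3.14, 3.14, 3.14].

### API

Orientations are given as [roll, pitch, yaw] about the fixed x, y, z axes, in that order (R = Rz(yaw) Ry(pitch) Rx(roll)).
In Python, from station import ctrl gives the robot as it stands.
- The arm moves only by the shell command python3 -m creep 'ROWS' [FORCE]. ROWS is a JSON object of lists of equal length, an entry for each row: "hand": the closure, from -1 (fully open) to 1 (shut); "slide": the shift along the tool's x, y, z in m, a list of three; "spin": the turn about the tool's x in degrees. A call has 1 to 12 rows; each row is the pose to reach, as a shift and turn from the pose commanded when the call began, along the tool's axes at that moment; what a row does not reach only later rows make up. A row lasts 1/12 s, in which the tool goes at most 41.7 mm and 7.16 degrees, less where a joint would pass 70% of its speed; a pose out of reach is approached as far as the arm can. A call with a gripper value outside its range is refused whole. The fingers move at their own pace and stop on an object; FORCE is the grip in N (left out, the last holds). Time passes only in rows, so rows that repeat a pose let the fingers close. It gives the time, the measured TCP pose, the force and the opening at its end, in the units of the state.
- ctrl.get_obs(): the state, without advancing time (a new reading comes with each control period).
- ctrl.camera(name): name is "scene" or "top" or "wrist"; returns the picture (384x512x3 uint8, red, green, blue); there is no depth.
- ctrl.calibration(name): a dict with "K" (3x3 intrinsics, pixels), "R" (3x3) and "t" (3): a world point X has camera coordinates R X + t. Camera axes: x right, y down, z forward; pixel columns grow to the right and rows downward; lengths in m; the calibration is good to about 2 mm. A picture is of the moment at which its call begins: read the wrist's pose just before it. calibration takes no time and is no camera call; for the wrist camera it gives the pose at the moment of the call.
- ctrl.hand_in(): hands the job in, once; it reports no verdict.
The state is a dict: "time_s": time; "qpos": joint angles; "joint_vel": joint speeds; "tau": joint torques, N m; "ee_pos": TCP position; "eef_rot": TCP orientation; "force": force on the tool from outside, world axes, zero at the start; "moment": the same for the moment, N m; "grip_width": finger opening in m.
Only numpy, scipy, OpenCV 4.12 (cv2) and the standard library are available. Lean on these libraries where they do the work, as an engineer would, in place of code of your own. Each camera call takes 0.05 s, during which the arm holds its last target.

### The job

One of the three lidded tubs holds the orange-topped valve block: starting with the tub on the robot's left and working to the right, lift the lids one after another until you find it, and do not open any tub beyond that one. Take the block out and stand it upright, fully down between the two cheeks of the test cradle, its ends sticking out about equally; the cheeks cover the sides by which it comes out of the tub, so put it down on the mat and take it again the other way. Never let the block fall over, leave everything else where it is, and finish with every lid fully back on the tub it came from to keep the dust out.

Things in the scene. Friction and masses are not known exactly. Their poses are not given: they have to be found in the camera images.
- tubs: Fixed steel tray 160 x 310 x 6 mm with three identical grey open-topped tubs in a row along its y, centres at y = +104 mm (left, seen from the robot), 0 (middle), -104 mm (right). Each tub 138 (x) x 84 mm (y) outside, 130 x 76 mm inside; floor 10 mm, rim 102 mm above the bench. Origin: centre of the tray's underside, z up.
- tub_left (a point): Centre of the mouth of the left tub, at rim height (102 mm); axes as tubs.
- tub_middle (a point): Centre of the mouth of the middle tub, at rim height (102 mm); axes as tubs.
- tub_right (a point): Centre of the mouth of the right tub, at rim height (102 mm); axes as tubs.
- lid_left_grip (a point): Loose green lid of the left tub, 120 g: plate 146 (x) x 92 (y) x 6 mm on the rim; under it a lip 124 x 70 x 6 mm that drops into the mouth with 3 mm play all round; on top a white grip block 70 (x) x 16 (y) x 34 mm high. The point is the grip block's centre: 17 mm above the plate, 29 mm above the lip's underside, 23 mm above the rim when closed.
- lid_middle_grip (a point): Loose green lid of the middle tub, 120 g: plate 146 (x) x 92 (y) x 6 mm on the rim; under it a lip 124 x 70 x 6 mm that drops into the mouth with 3 mm play all round; on top a white grip block 70 (x) x 16 (y) x 34 mm high. The point is the grip block's centre: 17 mm above the plate, 29 mm above the lip's underside, 23 mm above the rim when closed.
- lid_right_grip (a point): Loose green lid of the right tub, 120 g: plate 146 (x) x 92 (y) x 6 mm on the rim; under it a lip 124 x 70 x 6 mm that drops into the mouth with 3 mm play all round; on top a white grip block 70 (x) x 16 (y) x 34 mm high. The point is the grip block's centre: 17 mm above the plate, 29 mm above the lip's underside, 23 mm above the rim when closed.
- block_mid (a point): The valve block: aluminium, orange top, 36 (x) x 60 (y) x 80 mm high, about 0.4 kg, upright on the floor of any one of the tubs, its 60 mm side nearly along the tubs' y (about 8 mm from the walls, no room for fingers), 36 mm side along their x (over 40 mm of room each side). The point is its centre, 40 mm above its underside.
- sleeve_a_mid (a point): Dark steel stepped sleeve, 52 mm diameter, 44 mm high, standing in one of the two tubs without the block. The point is its centre.
- sleeve_b_mid (a point): The second such sleeve, in the other tub.
- mat: Black rubber mat fixed on the bench, 250 mm (x) by 200 mm (y), 4 mm thick, kept clear for putting things down. Origin: centre of its underside.
- cradle: Fixed test cradle: blue base plate 140 (x) x 130 (y) x 12 mm with two steel cheeks 50 mm long (x), 12 mm thick, tops 99 mm above the bench, 43 mm apart along y. The block stands between them on the plate, 60 mm side along x (5 mm sticks out at each end), 36 mm side along y; there it can be held only across its 60 mm. Origin: underside of the plate, midway between the cheeks, z up.
- cradle_floor (a point): Point on the top of the cradle's base plate, midway between the cheeks, 12 mm above the bench.
- wrench_grip (a point): Bystander: steel wrench, 180 mm, lying on the bench; point on its handle.
- screwdriver_grip (a point): Bystander: screwdriver with blue handle, 190 mm, lying on the bench; point on its handle.
- oil_bottle: Bystander: yellow bottle, 66 mm diameter, 170 mm high. Origin: centre of its underside.
- mug: Bystander: blue mug, 80 mm diameter, 90 mm high. Origin: centre of its underside.
- spray_can: Bystander: white spray can, 60 mm diameter, 150 mm high. Origin: centre of its underside.

How it is judged:
On the way, in this order (a step that is already met when the one before it is completed fails the run):
1. the lid of the left tub is lifted at least 30 mm (or moved 60 mm aside) ((z of lid_left_grip in the frame of tubs above 0.155 m or horizontal distance between lid_left_grip and tub_left above 0.06 m)), for 0.1 s.
2. if the block was in the left tub it is raised out of it (its centre above 130 mm); otherwise the lid of the middle tub is lifted (((((y of sleeve_a_mid in the frame of tubs below 0.052 m or y of sleeve_a_mid in the frame of tubs above 0.156 m) and (y of sleeve_b_mid in the frame of tubs below 0.052 m or y of sleeve_b_mid in the frame of tubs above 0.156 m)) and height (world z) of block_mid above 0.13 m) or (not ((y of sleeve_a_mid in the frame of tubs below 0.052 m or y of sleeve_a_mid in the frame of tubs above 0.156 m) and (y of sleeve_b_mid in the frame of tubs below 0.052 m or y of sleeve_b_mid in the frame of tubs above 0.156 m)) and (z of lid_middle_grip in the frame of tubs above 0.155 m or horizontal distance between lid_middle_grip and tub_middle above 0.06 m)))), for 0.1 s.
3. if the block was in the left tub it stands in the cradle; if in the middle tub it is raised out of it; if in the right tub the lid of the right tub is lifted (((((y of sleeve_a_mid in the frame of tubs below 0.052 m or y of sleeve_a_mid in the frame of tubs above 0.156 m) and (y of sleeve_b_mid in the frame of tubs below 0.052 m or y of sleeve_b_mid in the frame of tubs above 0.156 m)) and (y of block_mid in the frame of cradle between -0.006 and 0.006 m and x of block_mid in the frame of cradle between -0.01 and 0.01 m and z of block_mid in the frame of cradle between 0.048 and 0.055 m and angle between block_mid's own z axis and vertical below 0.08 rad and angle between the y axis of block_mid and the x axis of cradle, either way round below 0.2 rad)) or (((y of sleeve_a_mid in the frame of tubs below -0.052 m or y of sleeve_a_mid in the frame of tubs above 0.052 m) and (y of sleeve_b_mid in the frame of tubs below -0.052 m or y of sleeve_b_mid in the frame of tubs above 0.052 m)) and height (world z) of block_mid above 0.13 m) or (((y of sleeve_a_mid in the frame of tubs below -0.156 m or y of sleeve_a_mid in the frame of tubs above -0.052 m) and (y of sleeve_b_mid in the frame of tubs below -0.156 m or y of sleeve_b_mid in the frame of tubs above -0.052 m)) and (z of lid_right_grip in the frame of tubs above 0.155 m or horizontal distance between lid_right_grip and tub_right above 0.06 m)))), for 0.1 s.
At the end, for the whole second after the job is handed in: Block upright (0.08 rad) on the cradle base between the cheeks: height -4/+3 mm, middle within 6 mm across and 10 mm lengthwise, 60 mm side along the cheeks (0.2 rad). Every lid flat (0.05 rad), fully down (-5/+4 mm), within 9 mm of central on its own tub. All at rest (y of block_mid in the frame of cradle between -0.006 and 0.006 m and x of block_mid in the frame of cradle between -0.01 and 0.01 m and z of block_mid in the frame of cradle between 0.048 and 0.055 m and angle between block_mid's own z axis and vertical below 0.08 rad and angle between the y axis of block_mid and the x axis of cradle, either way round below 0.2 rad and x of lid_left_grip in the frame of tubs between -0.009 and 0.009 m and y of lid_left_grip in the frame of tubs between 0.095 and 0.113 m and z of lid_left_grip in the frame of tubs between 0.12 and 0.129 m and angle between each of lid_left_grip, lid_middle_grip, lid_right_grip's own z axis and vertical below 0.05 rad and x of lid_middle_grip in the frame of tubs between -0.009 and 0.009 m and y of lid_middle_grip in the frame of tubs between -0.009 and 0.009 m and z of lid_middle_grip in the frame of tubs between 0.12 and 0.129 m and x of lid_right_grip in the frame of tubs between -0.009 and 0.009 m and y of lid_right_grip in the frame of tubs between -0.113 and -0.095 m and z of lid_right_grip in the frame of tubs between 0.12 and 0.129 m and linear speed of each of block, lid_left, lid_middle, lid_right below 0.02 m/s); the robot touches nothing.
It fails at once if a tub beyond the one holding the block is opened (its lid lifted 20 mm or moved 60 mm aside) ((((y of sleeve_a_mid in the frame of tubs below 0.052 m or y of sleeve_a_mid in the frame of tubs above 0.156 m) and (y of sleeve_b_mid in the frame of tubs below 0.052 m or y of sleeve_b_mid in the frame of tubs above 0.156 m)) and (z of lid_middle_grip in the frame of tubs above 0.145 m or horizontal distance between lid_middle_grip and tub_middle above 0.06 m)) or ((((y of sleeve_a_mid in the frame of tubs below 0.052 m or y of sleeve_a_mid in the frame of tubs above 0.156 m) and (y of sleeve_b_mid in the frame of tubs below 0.052 m or y of sleeve_b_mid in the frame of tubs above 0.156 m)) or ((y of sleeve_a_mid in the frame of tubs below -0.052 m or y of sleeve_a_mid in the frame of tubs above 0.052 m) and (y of sleeve_b_mid in the frame of tubs below -0.052 m or y of sleeve_b_mid in the frame of tubs above 0.052 m))) and (z of lid_right_grip in the frame of tubs above 0.145 m or horizontal distance between lid_right_grip and tub_right above 0.06 m))).
It fails at once if the block falls over (tilts more than 0.7 rad) (angle between block_mid's own z axis and vertical above 0.7 rad).
It fails at once if a sleeve is moved more than 40 mm (distance of any of sleeve_a_mid, sleeve_b_mid from where it was at the start of the episode above 0.04 m).
It fails at once if a bystander (wrench, screwdriver, oil bottle, mug, spray can) is moved more than 30 mm (distance of any of wrench_grip, screwdriver_grip, oil_bottle, mug, spray_can from where it was at the start of the episode above 0.03 m).
It also fails if it takes over 72 s, if anything falls off the work surface, if the arm or the gripper's body presses on something with over 40 N, if the wrist force passes 120 N, or if a joint passes its speed limit or range.

## Working session

There is one attempt and no reset: what is moved stays moved. The work goes in short steps, Python scripts to look and compute and a shell command to move; the robot and the scene stay as the last step left them, time stands still between calls to the robot, and variables do not carry over. Pictures are saved under pics/ and viewed, and the job is handed in when it is done.

```bash
ls; mkdir -p pics; python3 - <<'E'
from station import ctrl
import cv2
o=ctrl.get_obs(); print(o)
for n in ("scene","top","wrist"):
    cv2.imwrite(f"pics/{n}0.png",ctrl.camera(n)[:,:,::-1]); print(n,ctrl.calibration(n))
E
```

```text
pics
{'time_s': 0.0, 'qpos': array([-1.26060244e+00,  3.00471642e-01,  1.52159604e+00, -2.60190839e-05,
        1.32071860e+00, -6.66123115e-02]), 'joint_vel': array([-0.00104903, -0.00056189,  0.00125705, -0.0012768 , -0.00087411,
       -0.00038846]), 'tau': array([ 2.01202478e-03, -5.31806266e+01, -3.52735126e+01,  7.08792591e-02,
        2.45158287e-02, -9.54042025e-05]), 'ee_pos': array([ 0.20226838, -0.51114057,  0.18927973]), 'eef_rot': array([-1.61629786,  1.56960244,  1.90210744]), 'force': array([ 0.77144757, -0.40753124,  0.96711775]), 'moment': array([-0.02938358, -0.0083944 ,  0.03168859]), 'grip_width': 0.09427611079127778}
scene {'K': array([[394.69148964,   0.        , 255.2487894 ],
       [  0.        , 394.69148964, 187.36519606],
       [  0.        ,   0.        ,   1.        ]]), 'R': array([[ 0.18581814,  0.98257528, -0.00417548],
       [ 0.81187602, -0.1559275 , -0.56262238],
       [-0.55346992,  0.10115547, -0.82670347]]), 't': array([-0.08115537, -0.36500888,  1.47940849])}
top {'K': array([[485.69852008,   0.        , 255.5453125 ],
       [  0.        , 485.69852008, 192.75383918],
       [  0.        ,   0.        ,   1.        ]]), 'R': array([[ 0.00180424, -0.99999725,  0.00149868],
       [-0.99512996, -0.00194316, -0.09855248],
       [ 0.09855512, -0.00131357, -0.99513073]]), 't': array([-0.03176689,  0.53998367,  1.35692566])}
wrist {'K': array([[315.64620047,   0.        , 252.17769584],
       [  0.        , 315.64620047, 194.29264734],
       [  0.        ,   0.        ,   1.        ]]), 'R': array([[ 3.68789582e-01, -9.29512906e-01, -5.27570445e-05],
       [-9.03321091e-01, -3.58411206e-01,  2.35695597e-01],
       [-2.19101008e-01, -8.68744241e-02, -9.71826930e-01]]), 't': array([-0.5494028 , -0.02541701,  0.3902182 ])}
```

View pics/top0.png

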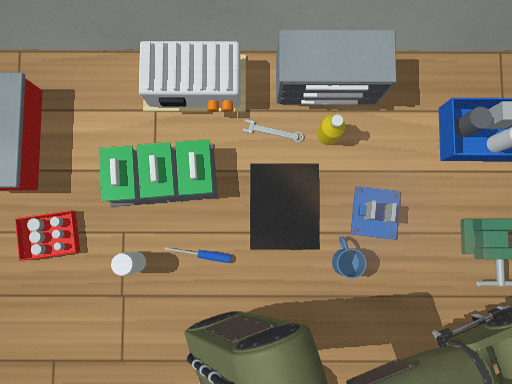

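View pics/scene0.png

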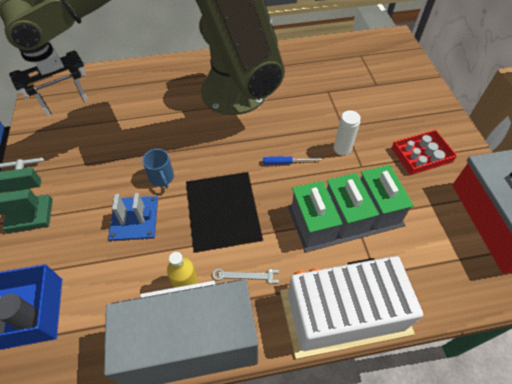

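View pics/wrist0.png

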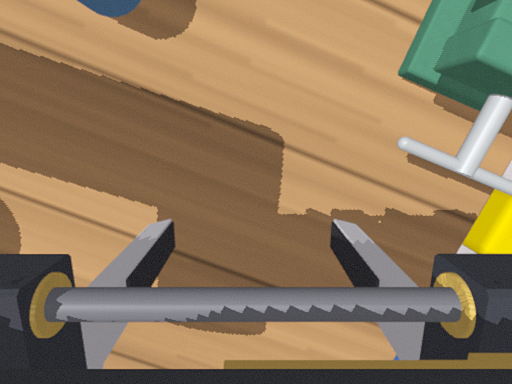

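The top view (up is +x, left is +y) shows three lidded tubs at about (115,172), (155,168) and (195,165), the mat at (285,206), and the cradle at (377,212). The bystanders are around these. I'll enlarge the crops for measuring.

```bash
python3 - <<'E'
import cv2
im=cv2.imread("pics/top0.png")
cv2.imwrite("pics/ctub.png",cv2.resize(im[130:215,90:225],None,fx=5.9,fy=5.9,interpolation=cv2.INTER_CUBIC))
cv2.imwrite("pics/ccr.png",cv2.resize(im[170:285,330:420],None,fx=5.2,fy=5.2,interpolation=cv2.INTER_CUBIC))
E
```

```text
(no output)
```

View pics/ctub.png

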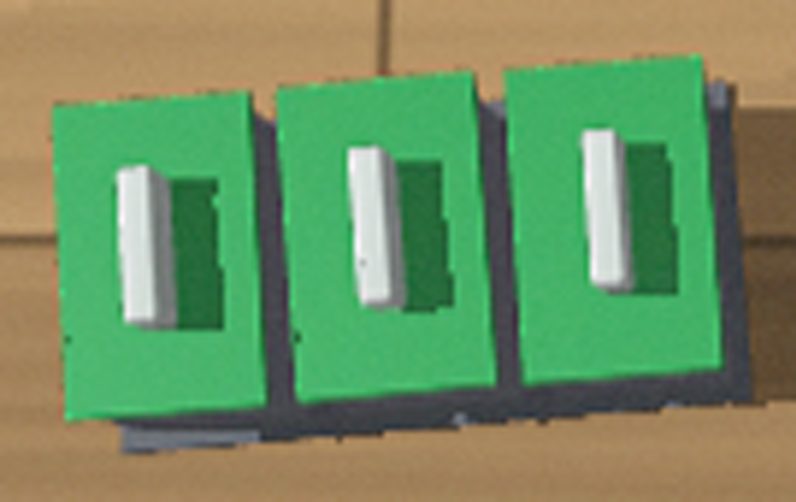

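View pics/ccr.png

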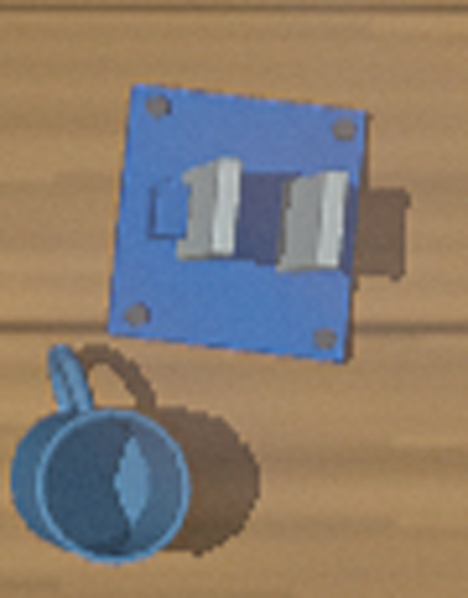

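```bash
cat > h.py <<'E'
import numpy as np, cv2
from station import ctrl
from scipy.spatial.transform import Rotation as Ro
def ray(name,uv,z,cal=None):
    c=cal or ctrl.calibration(name); K,R,t=(np.array(c[k]) for k in "KRt")
    C=-R.T@t; d=R.T@np.linalg.inv(K)@np.array([uv[0],uv[1],1.])
    return C+d*(z-C[2])/d[2]
def proj(name,X,cal=None):
    c=cal or ctrl.calibration(name); p=c["K"]@(c["R"]@np.array(X)+c["t"]); return p[:2]/p[2]
def crop(pts,f,o): return [((x+.5)/f-.5+o[0],(y+.5)/f-.5+o[1]) for x,y in pts]
def go(target,yaw_y=None):
    """slide for world target TCP and spin so that tool y axis has world yaw yaw_y (deg, mod 180)"""
    o=ctrl.get_obs(); R=Ro.from_euler('xyz',o['eef_rot']).as_matrix()
    s=R.T@(np.array(target)-o['ee_pos'])
    cur=np.degrees(np.arctan2(R[1,1],R[0,1]))
    msg=f"slide {np.round(s*1000,1)} mm; y-axis yaw {cur:.1f} toolx {R[:,0].round(3)} q6 {o['qpos'][5]:.2f}"
    if yaw_y is not None:
        d=(yaw_y-cur+90)%180-90
        msg+=f" spin {-d:.1f} (tool x down)"
    print(msg)
def shot(name,fn,roi=None,f=1):
    im=ctrl.camera(name)[:,:,::-1]
    if roi: im=im[roi[1]:roi[3],roi[0]:roi[2]]
    cv2.imwrite("pics/"+fn,cv2.resize(im,None,fx=f,fy=f,interpolation=cv2.INTER_CUBIC) if f!=1 else im)
E
python3 - <<'E'
from h import *
np.set_printoptions(precision=4,suppress=True)
L=dict(l=[(53,104),(250,92),(266,403),(67,420)],m=[(277,88),(473,72),(496,384),(296,402)],r=[(505,70),(702,56),(721,368),(522,384)])
def rep(n,P):
    P=np.array(P)[:,:2]; c=P.mean(0); ey=(P[0]-P[1]+P[3]-P[2])/2; ex=(P[0]-P[3]+P[1]-P[2])/2
    print(n,c,"sizes x,y",np.linalg.norm(ex),np.linalg.norm(ey),"yawx",np.degrees(np.arctan2(ex[1],ex[0])),"yawy-90",np.degrees(np.arctan2(-ey[0],ey[1])))
for k,v in L.items(): rep(k,[ray("top",p,.108) for p in crop(v,5.9,(90,130))])
rep("cradle",[ray("top",p,.012) for p in crop([(135,85),(370,112),(346,362),(109,332)],5.2,(330,170))])
rep("cheekL",[ray("top",p,.099) for p in crop([(218,158),(242,158),(235,257),(212,257)],5.2,(330,170))])
rep("cheekR",[ray("top",p,.099) for p in crop([(325,172),(348,172),(342,270),(316,270)],5.2,(330,170))])
rep("mat",[ray("top",p,.004) for p in [(250,164),(319,164),(319,249),(250,249)]])
print("mug",ray("top",crop([(114,485)],5.2,(330,170))[0],.09),"can",ray("top",(122,264),.15),"bottle cap",ray("top",(337,121),.17))
for k in ((200,249),(232,258),(165,249)): print("scrd",ray("top",k,.01))
for n in ("top","scene"): 
    c=ctrl.calibration(n); print(n,-c["R"].T@c["t"])
E
```

```text
l [0.5857 0.3435] sizes x,y 0.1446523003576073 0.09030641446769389 yawx 4.427937746556793 yawy-90 4.344471998685871
m [0.5943 0.2404] sizes x,y 0.14475298263667996 0.09050413903607168 yawx 5.067314323859858 yawy-90 5.077998853341904
r [0.6024 0.1369] sizes x,y 0.14474689707852367 0.09057924100909347 yawx 4.080917534180164 yawy-90 4.495257131410955
cradle [ 0.4858 -0.3757] sizes x,y 0.1382819841040451 0.13080783140445992 yawx -7.020339162556571 yawy-90 -6.79806168224258
cheekL [ 0.4883 -0.3473] sizes x,y 0.05151213973445656 0.012165913858773029 yawx -5.009012140499392 yawy-90 0.10894235489941864
cheekR [ 0.4814 -0.402 ] sizes x,y 0.051014976413164256 0.012676502172575906 yawx -5.863044226220519 yawy-90 0.1083440120928144
mat [ 0.5036 -0.1145] sizes x,y 0.24600160181417702 0.19929476874099253 yawx -0.23335879782530575 yawy-90 0.10956259424229207
mug [ 0.3454 -0.2882  0.09  ] can [0.3442 0.3103 0.15  ] bottle cap [ 0.7131 -0.2413  0.17  ]
scrd [0.3803 0.1272 0.01  ]
scrd [0.355  0.0359 0.01  ]
scrd [0.3801 0.227  0.01  ]
top [ 0.4037 -0.0289  1.4036]
scene [ 1.1302 -0.1268  1.0173]
```

```bash
python3 - <<'E'
from h import *
go((.5857,.3435,.24),94.6)
go((.42,-.05,.24),94.6)
E
```

```text
slide [ -50.  -653.7 -671. ] mm; y-axis yaw -68.4 toolx [-0.     0.001 -1.   ] q6 -0.07 spin 17.0 (tool x down)
slide [ -50.2 -348.8 -372.1] mm; y-axis yaw -68.4 toolx [-0.     0.001 -1.   ] q6 -0.07 spin 17.0 (tool x down)
```

```bash
python3 -m creep '{"hand":[-1,-1,-1,-1,-1,-1,-1,-1,-1,-1,-1,-1],"slide":[[-50,-30,-30],[-50,-60,-60],[-50,-90,-92],[-50,-120,-123],[-50,-150,-154],[-50,-180,-185],[-50,-210,-216],[-50,-240,-246],[-50,-270,-277],[-50,-300,-308],[-50,-325,-334],[-50,-350,-360]],"spin":[1,3,5,7,9,11,13,15,17,17,17,17]}' 2>&1 | tail -5
```

```text
time_s: 1.15
ee_pos: [0.3946, -0.0791, 0.3188]
eef_rot: [2.734, 1.57, -0.328]
force: [0.8, 0.1, -0.8]
grip_width: 0.0936
```

I typed the slides in mm, but the interface takes metres. The per-row cap kept the move harmless. I'll check the state and use metres from here.

```bash
sed -i 's/slide {np.round(s\*1000,1)} mm/slide(m) {np.round(s,4)}/' h.py; python3 - <<'E'
from h import *
print(ctrl.get_obs()['joint_vel'].round(3))
go((.5857,.3435,.20),94.6)
E
```

```text
[ 1.246  0.214 -0.297  0.002  0.081  1.238]
slide(m) [ 0.1188 -0.4061 -0.2241]; y-axis yaw -85.4 toolx [ 0.001 -0.    -1.   ] q6 1.20 spin -0.0 (tool x down)
```

```bash
python3 -m creep '{"hand":[-1,-1,-1,-1,-1,-1,-1,-1,-1,-1,-1,-1],"slide":[[0.0,-0.03,-0.016],[0.0,-0.065,-0.035],[0.0,-0.1,-0.055],[0.0,-0.135,-0.075],[0.0,-0.17,-0.095],[0.01,-0.205,-0.115],[0.02,-0.24,-0.13],[0.03,-0.275,-0.15],[0.045,-0.31,-0.17],[0.06,-0.34,-0.19],[0.08,-0.36,-0.2],[0.1,-0.375,-0.21]],"spin":[0,0,0,0,0,0,0,0,0,0,0,0]}' 2>&1 | tail -5; python3 - <<'E'
from h import *
go((.5857,.3435,.20),94.6)
E
```

```text
time_s: 2.15
ee_pos: [0.5739, 0.3117, 0.2166]
eef_rot: [0.122, 1.57, -2.938]
force: [0.4, -0.4, 0.2]
grip_width: 0.0938
slide(m) [ 0.0166 -0.0308 -0.0144]; y-axis yaw -85.3 toolx [-0.001 -0.    -1.   ] q6 1.93 spin 0.1 (tool x down)
```

```bash
python3 -m creep '{"hand":[-0.4,-0.4,-0.4],"slide":[[0.01,-0.015,-0.007],[0.01,-0.015,-0.007],[0.01,-0.015,-0.007]],"spin":[0,0,0]}' 2>&1 | tail -5; python3 - <<'E'
from h import *
print(ctrl.get_obs()['joint_vel'].round(3))
go((.5857,.3435,.122),94.6)
shot("wrist","w1.png")
E
```

```text
time_s: 2.4
ee_pos: [0.5792, 0.325, 0.2074]
eef_rot: [0.42, 1.569, -2.641]
force: [-0.4, -0.4, 0.5]
grip_width: 0.0776
[-0.021 -0.047  0.    -0.001  0.004 -0.006]
slide(m) [ 0.0854 -0.018  -0.0081]; y-axis yaw -85.4 toolx [-0.002 -0.001 -1.   ] q6 1.95 spin 0.0 (tool x down)
```

View pics/w1.png

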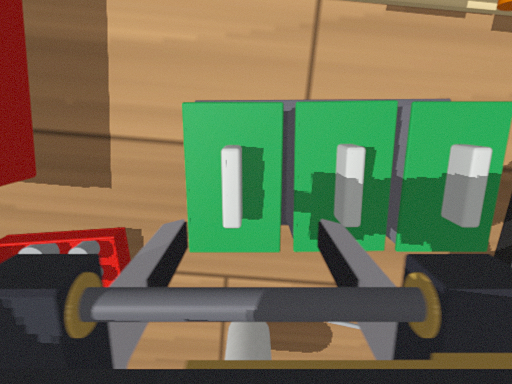

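The wrist view shows the left lid with corners near (183,102), (283,102), (281,251) and (189,251). Its grip block top spans roughly (222–241, 147–228). I'll cross-check this against the top measurement.

```bash
python3 - <<'E'
from h import *
P=np.array([ray("wrist",p,.108) for p in [(183,102),(282.5,102),(281,251),(189,251)]]);print(P.round(4),P.mean(0), np.linalg.norm(P[0]-P[1]),np.linalg.norm(P[0]-P[3]))
print(proj("wrist",(.5857,.3435,.142)))
for p in [(222,147),(241,147),(241,228),(224,228)]: print(ray("wrist",p,.142).round(4))
E
```

```text
[[0.6556 0.3936 0.108 ]
 [0.6629 0.3041 0.108 ]
 [0.5189 0.2906 0.108 ]
 [0.5114 0.3833 0.108 ]] [0.58719803 0.34289843 0.108     ] 0.08977184989592439 0.14460831903210158
[230.92196048 190.0865867 ]
[0.6215 0.3532 0.142 ]
[0.6228 0.3376 0.142 ]
[0.5523 0.3325 0.142 ]
[0.5511 0.3473 0.142 ]
```

```bash
python3 -m creep '{"hand":[-0.4,-0.4,-0.4,-0.4,-0.4,0.9,0.9,0.9,0.9,0.9],"slide":[[0.01,-0.018,-0.009],[0.035,-0.018,-0.009],[0.06,-0.018,-0.009],[0.084,-0.018,-0.009],[0.084,-0.018,-0.009],[0.084,-0.018,-0.009],[0.084,-0.018,-0.009],[0.084,-0.018,-0.009],[0.084,-0.018,-0.009],[0.084,-0.018,-0.009]],"spin":[0,0,0,0,0,0,0,0,0,0]}' 25 2>&1 | tail -5; python3 - <<'E'
from h import *
go((.587,.343,.122),94.6)
E
```

```text
time_s: 3.28
ee_pos: [0.5874, 0.3437, 0.1256]
eef_rot: [-2.75, 1.569, 0.472]
force: [0.4, 0.6, 0.2]
grip_width: 0.0358
slide(m) [0.0036 0.0006 0.0005]; y-axis yaw -85.4 toolx [ 0.001  0.001 -1.   ] q6 1.97 spin -0.0 (tool x down)
```

```bash
python3 -m creep '{"hand":[1,1,1,1,1,1],"slide":[[0.004,0,0],[0.004,0,0],[0.004,0,0],[0.004,0,0],[0.004,0,0],[0.004,0,0]],"spin":[0,0,0,0,0,0]}' 25 2>&1 | tail -5; python3 - <<'E'
from h import *
print(ctrl.get_obs()['ee_pos'])
E
```

```text
time_s: 3.78
ee_pos: [0.587, 0.3436, 0.1202]
eef_rot: [0.288, 1.571, -2.773]
force: [-0.3, 0.4, -1.3]
grip_width: 0.0155
[0.58701135 0.34357051 0.12020918]
```

```bash
python3 -m creep '{"hand":[1,1,1,1,1,1,1,1],"slide":[[-0.02,0,0],[-0.05,0,0],[-0.08,0,0],[-0.085,0.03,0],[-0.085,0.07,0],[-0.085,0.11,0],[-0.085,0.14,0],[-0.085,0.15,0]],"spin":[0,0,0,0,0,0,0,0]}' 25 2>&1 | tail -5; python3 - <<'E'
from h import *
shot("top","t1.png",(60,90,260,240),4)
E
```

```text
time_s: 4.45
ee_pos: [0.5994, 0.1902, 0.2056]
eef_rot: [1.954, 1.57, -1.11]
force: [0.0, 0.1, -0.2]
grip_width: 0.0157
```

View pics/t1.png

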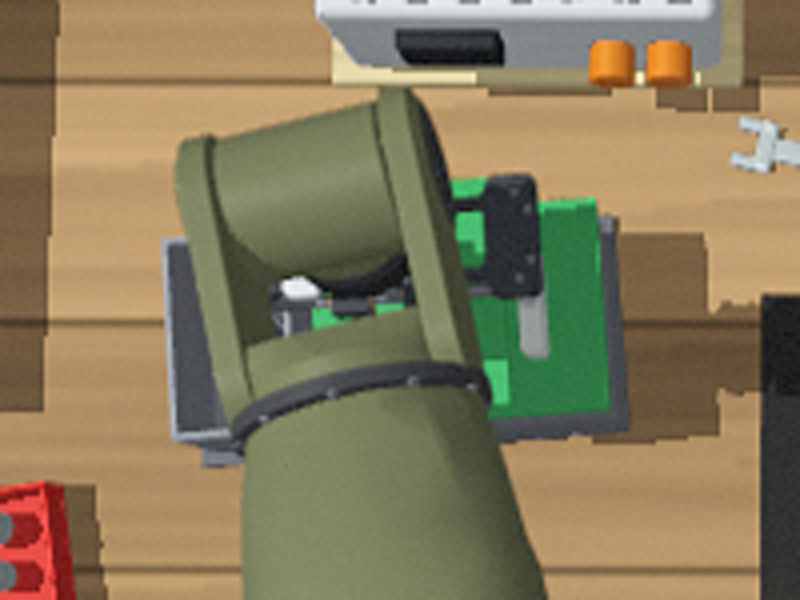

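```bash
python3 - <<'E'
from h import *
shot("wrist","w2.png"); shot("scene","s2.png",(270,130,450,265),4.4)
E
```

```text
(no output)
```

View pics/w2.png

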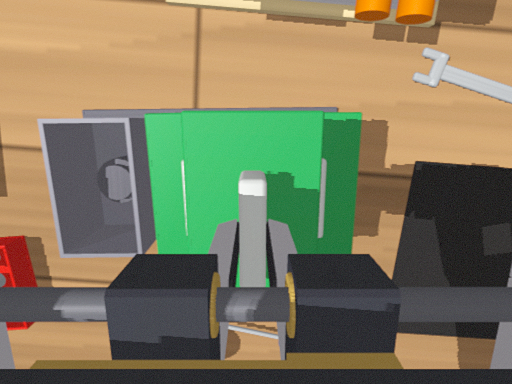

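View pics/s2.png

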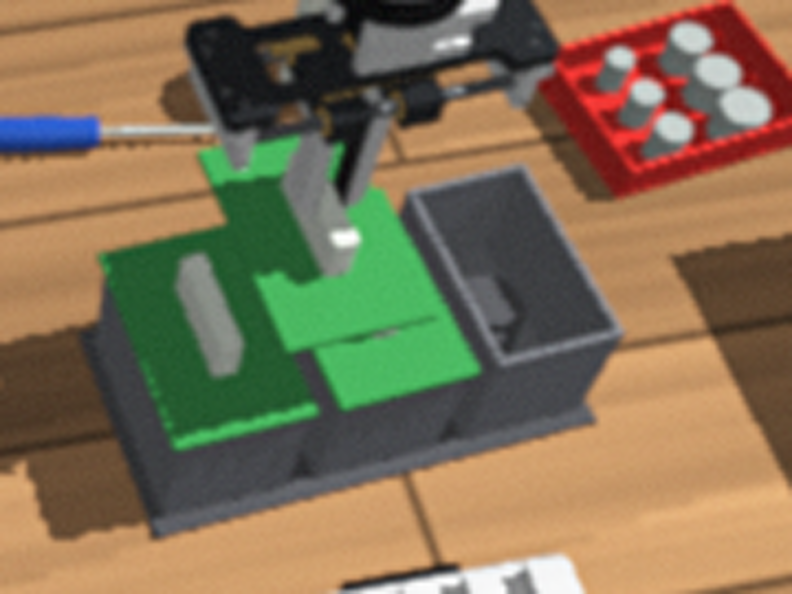

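The left tub holds a dark sleeve (wrist view, about (120,180)) and no orange block. I'll put the lid back at the TCP pose where it was gripped.

```bash
python3 - <<'E'
from h import *
go((.587,.3436,.160),94.6)
go((.587,.3436,.1205),94.6)
E
```

```text
slide(m) [ 0.0456 -0.15    0.0004]; y-axis yaw -85.5 toolx [ 0.  0. -1.] q6 1.75 spin -0.1 (tool x down)
slide(m) [ 0.0851 -0.15    0.0004]; y-axis yaw -85.5 toolx [ 0.  0. -1.] q6 1.75 spin -0.1 (tool x down)
```

```bash
python3 -m creep '{"hand":[1,1,1,1,1,1,1,1,1,1],"slide":[[0,-0.03,0],[0,-0.07,0],[0,-0.11,0],[0,-0.14,0],[0.01,-0.15,0],[0.04,-0.15,0],[0.06,-0.15,0],[0.075,-0.15,0],[0.083,-0.15,0],[0.084,-0.15,0]],"spin":[0,0,0,0,0,0,0,0,0,0]}' 25 2>&1 | tail -5; python3 - <<'E'
from h import *
go((.587,.3436,.120),94.6)
E
```

```text
time_s: 5.43
ee_pos: [0.5864, 0.3444, 0.12]
eef_rot: [0.294, 1.569, -2.766]
force: [0.6, 0.8, -1.1]
grip_width: 0.0153
slide(m) [-0.      0.0008 -0.0006]; y-axis yaw -85.3 toolx [-0.001 -0.001 -1.   ] q6 1.97 spin 0.1 (tool x down)
```

```bash
python3 -m creep '{"hand":[0.1,0.1,0.1,0.1,0.1,0.1,0.1,0.1,0.1,0.1,0.1,0.1],"slide":[[0,0,0],[0,0,0],[0,0,0],[-0.025,0,0],[-0.05,0,0],[-0.05,0.03,0],[-0.05,0.07,0],[-0.05,0.1,0],[-0.05,0.104,0],[-0.045,0.104,0],[-0.03,0.104,0],[-0.01,0.104,0]],"spin":[0,0,0,0,0,0,0,0,0,0,0,0]}' 25 2>&1 | tail -5; python3 - <<'E'
from h import *
go((.595,.2402,.121),94.6)
shot("scene","s3.png",(270,130,450,265),4.4)
E
```

```text
time_s: 6.43
ee_pos: [0.596, 0.2412, 0.1323]
eef_rot: [-2.812, 1.567, 0.41]
force: [-0.5, 0.0, -0.5]
grip_width: 0.0424
slide(m) [0.0113 0.0009 0.0011]; y-axis yaw -85.4 toolx [ 0.003  0.001 -1.   ] q6 1.82 spin 0.0 (tool x down)
```

View pics/s3.png

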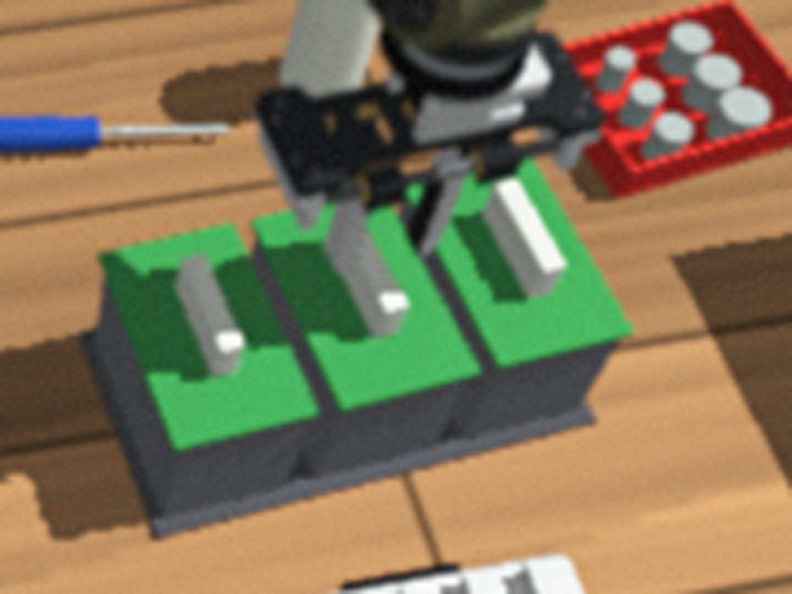

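The left lid is seated flat. Next I grip the middle lid.

```bash
python3 -m creep '{"hand":[0.2,1,1,1,1,1,1,1],"slide":[[0.011,0.001,0.001],[0.011,0.001,0.001],[0.011,0.001,0.001],[0.011,0.001,0.001],[0.011,0.001,0.001],[0.011,0.001,0.001],[0.011,0.001,0.001],[0.011,0.001,0.001]],"spin":[0,0,0,0,0,0,0,0]}' 25 2>&1 | tail -5; python3 - <<'E'
from h import *
print(ctrl.get_obs()['ee_pos'])
E
```

```text
time_s: 7.15
ee_pos: [0.5949, 0.2392, 0.1213]
eef_rot: [-2.711, 1.569, 0.511]
force: [0.3, 2.5, 6.3]
grip_width: 0.0155
[0.59486684 0.23917299 0.12134877]
```

```bash
python3 -m creep '{"hand":[1,1,1,1,1,1,1,1],"slide":[[-0.02,0,0],[-0.05,0,0],[-0.08,0,0],[-0.085,0.03,0],[-0.085,0.07,0],[-0.085,0.11,0],[-0.085,0.14,0],[-0.085,0.15,0]],"spin":[0,0,0,0,0,0,0,0]}' 25 2>&1 | tail -5; python3 - <<'E'
from h import *
shot("wrist","w4.png"); shot("scene","s4.png",(270,130,450,265),4.4)
E
```

```text
time_s: 7.82
ee_pos: [0.6065, 0.0853, 0.2053]
eef_rot: [1.095, 1.57, -1.969]
force: [0.1, 0.1, -1.0]
grip_width: 0.0154
```

View pics/w4.png

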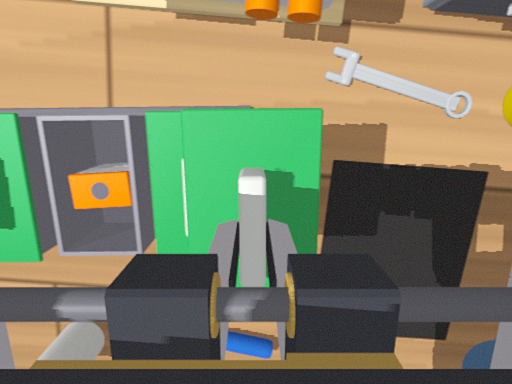

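View pics/s4.png

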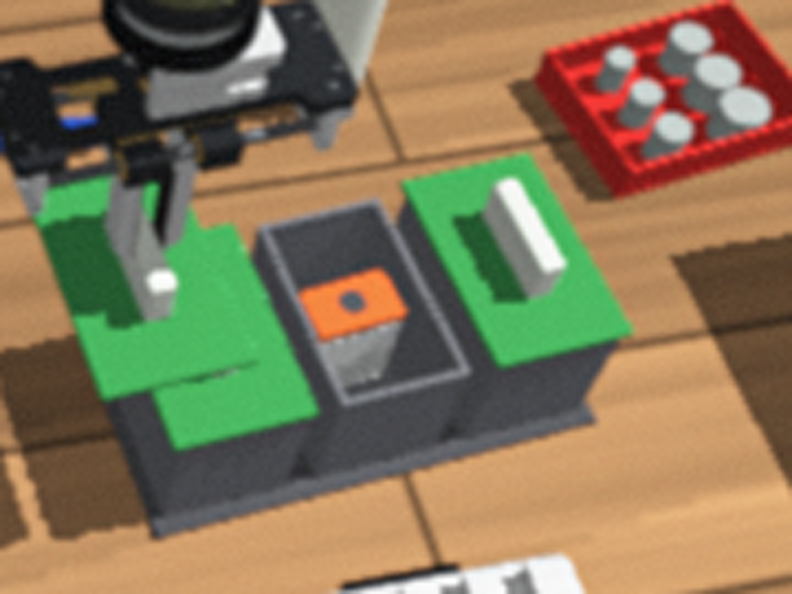

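The middle tub holds the orange block (wrist view, about (100,190)). I'll set this lid down on the mat's left side.

```bash
python3 - <<'E'
from h import *
go((.51,-.068,.15),94.6)
go((.51,-.068,.031),94.6)
E
```

```text
slide(m) [0.0553 0.1477 0.1083]; y-axis yaw -85.6 toolx [-0. -0. -1.] q6 1.58 spin -0.2 (tool x down)
slide(m) [0.1743 0.1477 0.1082]; y-axis yaw -85.6 toolx [-0. -0. -1.] q6 1.58 spin -0.2 (tool x down)
```

```bash
python3 -m creep '{"hand":[1,1,1,1,1,1,1,1,1,1,1,1],"slide":[[0,0.025,0.015],[0,0.055,0.036],[0,0.085,0.06],[0.0,0.11,0.08],[0.015,0.13,0.095],[0.045,0.145,0.106],[0.08,0.148,0.108],[0.115,0.148,0.108],[0.145,0.148,0.108],[0.16,0.148,0.108],[0.169,0.148,0.108],[0.172,0.148,0.108]],"spin":[0,0,0,0,0,0,0,0,0,0,0,0]}' 25 2>&1 | tail -5; python3 - <<'E'
from h import *
go((.51,-.068,.030),94.6)
E
```

```text
time_s: 8.92
ee_pos: [0.5104, -0.0657, 0.0322]
eef_rot: [-0.35, 1.569, 2.873]
force: [0.0, -0.5, -0.5]
grip_width: 0.0154
slide(m) [0.0022 0.0023 0.0006]; y-axis yaw -85.3 toolx [-0.002  0.001 -1.   ] q6 1.29 spin 0.1 (tool x down)
```

```bash
python3 -m creep '{"hand":[1,1,0.3,0.0,0.0,-0.4,-0.4,-0.4,-0.4,-0.4,-0.4,-0.4],"slide":[[0.002,0.001,0],[0.003,0.001,0],[0.003,0.001,0],[0.003,0.001,0],[0.003,0.001,0],[-0.02,0.001,0],[-0.06,0.001,0],[-0.10,0.001,0],[-0.135,0.001,0],[-0.17,0.001,0],[-0.175,-0.03,-0.01],[-0.18,-0.06,-0.03]],"spin":[0,0,0,0,0,0,0,0,-7,-14,-21,-28]}' 25 2>&1 | tail -5; python3 - <<'E'
from h import *
go((.56,.2,.21),4.6)
E
```

```text
time_s: 9.92
ee_pos: [0.5359, -0.0049, 0.2165]
eef_rot: [2.475, 1.566, -0.095]
force: [0.8, -0.4, -0.7]
grip_width: 0.0664
slide(m) [ 0.0065 -0.1593 -0.1311]; y-axis yaw -57.2 toolx [ 0.005 -0.    -1.   ] q6 0.92 spin -61.8 (tool x down)
```

```bash
python3 -m creep '{"hand":[-0.4,-0.4,-0.4,-0.4,-0.4,-0.4,-0.4,-0.4,-0.4,-0.4,-0.4,-0.4],"slide":[[0,-0.02,-0.02],[0,-0.05,-0.04],[0,-0.08,-0.065],[0,-0.10,-0.09],[0,-0.115,-0.11],[0,-0.118,-0.128],[0,-0.118,-0.128],[0,-0.118,-0.128],[0,-0.118,-0.128],[0,-0.118,-0.128],[0,-0.118,-0.128],[0,-0.118,-0.128]],"spin":[-7,-14,-21,-28,-35,-42,-49,-56,-62,-62,-62,-62]}' 25 2>&1 | tail -5; python3 - <<'E'
from h import *
go((.595,.24,.066),4.6)
np.savez("cal5.npz",**ctrl.calibration("wrist"))
shot("wrist","w5.png"); shot("top","t5.png",(80,120,330,280),3)
E
```

```text
time_s: 10.92
ee_pos: [0.5801, 0.1637, 0.2136]
eef_rot: [1.685, 1.57, 0.19]
force: [0.3, 0.3, -0.5]
grip_width: 0.0661
slide(m) [ 0.1476  0.0207 -0.075 ]; y-axis yaw 4.4 toolx [ 0.  0. -1.] q6 0.14 spin -0.2 (tool x down)
```

View pics/w5.png

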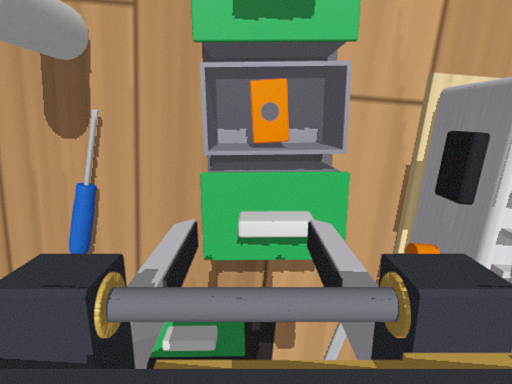

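View pics/t5.png

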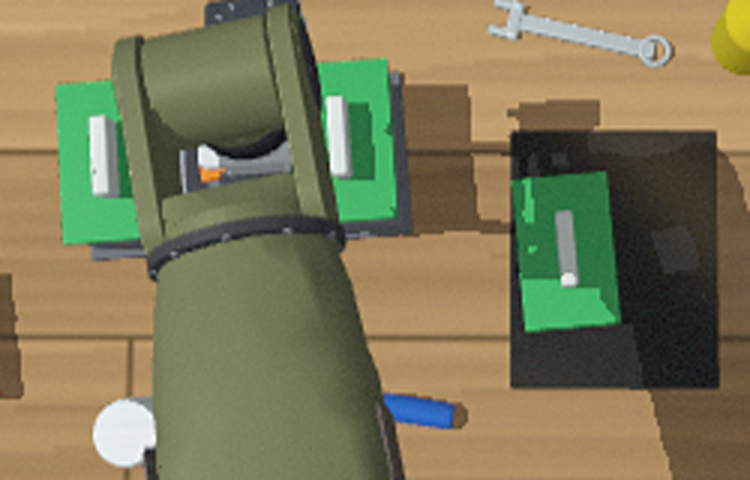

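```bash
python3 - <<'E'
from h import *
im=cv2.imread("pics/w5.png")
cv2.imwrite("pics/w5c.png",cv2.resize(im[55:160,195:360],None,fx=4.8,fy=4.8,interpolation=cv2.INTER_CUBIC))
E
```

```text
(no output)
```

View pics/w5c.png

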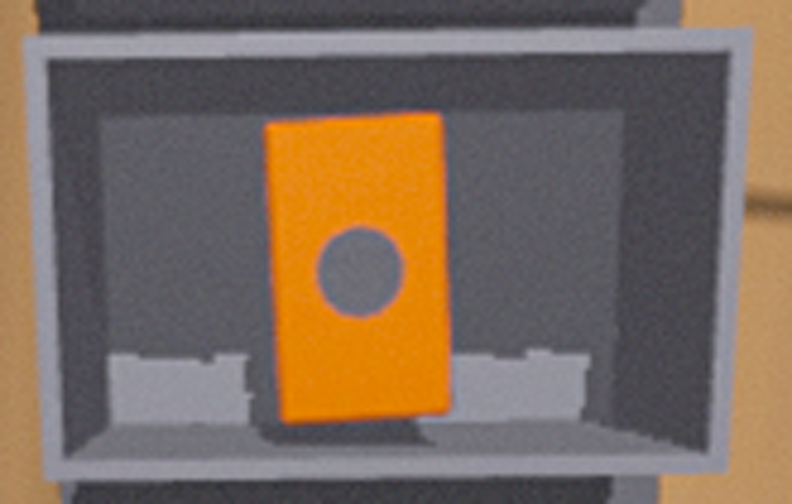

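```bash
python3 - <<'E'
from h import *
c=dict(np.load("cal5.npz"))
P=np.array([ray("wrist",p,.09,c) for p in crop([(264,123),(441,113),(452,410),(283,423)],4.8,(195,55))])[:,:2]
print(P.round(4),P.mean(0).round(4)); v=P[1]-P[0]+P[2]-P[3]; w=P[0]-P[3]+P[1]-P[2]
print("36side",np.linalg.norm(v)/2,np.degrees(np.arctan2(v[1],v[0])),"60side",np.linalg.norm(w)/2,np.degrees(np.arctan2(-w[0],w[1])))
T=np.array([ray("wrist",p,.102,c) for p in crop([(22,38),(752,28),(727,468),(45,480)],4.8,(195,55))])[:,:2]
v=T[1]-T[0]+T[2]-T[3]
print(T.mean(0),np.linalg.norm(v)/2,np.degrees(np.arctan2(v[1],v[0])))
go((*P.mean(0),.066),np.degrees(np.arctan2((P[1]-P[0]+P[2]-P[3])[1],(P[1]-P[0]+P[2]-P[3])[0])))
E
```

```text
[[0.5694 0.2663]
 [0.6044 0.2709]
 [0.6127 0.2129]
 [0.5778 0.2076]] [0.5911 0.2394]
36side 0.035292575632026695 8.13197385463045 60side 0.05894129892765023 8.14126859429472
[0.59539638 0.24138573] 0.13813680021032984 5.294800443633349
slide(m) [ 0.1475  0.0168 -0.0747]; y-axis yaw 4.4 toolx [ 0.  0. -1.] q6 0.14 spin -3.7 (tool x down)
```

Block top centre is (0.591, 0.2395), yaw about 8°, with sides measuring 35 × 59 mm against the given 36 × 60. I'll approach it and grip across the 36 mm.

```bash
python3 -m creep '{"hand":[-0.4,-0.4,-0.4,-0.4,-0.4,-0.4,-0.4,-0.4,-0.4,-0.4,-0.4,-0.4],"slide":[[0,0.008,-0.03],[0,0.015,-0.06],[0,0.017,-0.073],[0.0,0.017,-0.075],[0.02,0.017,-0.075],[0.05,0.017,-0.075],[0.08,0.017,-0.075],[0.105,0.017,-0.075],[0.125,0.017,-0.075],[0.14,0.017,-0.075],[0.148,0.017,-0.075],[0.15,0.017,-0.075]],"spin":[-3.5,-3.5,-3.5,-3.5,-3.5,-3.5,-3.5,-3.5,-3.5,-3.5,-3.5,-3.5]}' 40 2>&1 | tail -5; python3 - <<'E'
from h import *
go((.5911,.2394,.062),8)
E
```

```text
time_s: 12.02
ee_pos: [0.5905, 0.2387, 0.0621]
eef_rot: [-1.302, 1.569, -2.733]
force: [-1.4, -0.2, 0.2]
grip_width: 0.0659
slide(m) [ 0.0001  0.0007 -0.0006]; y-axis yaw 8.0 toolx [-0.002 -0.001 -1.   ] q6 0.19 spin 0.0 (tool x down)
```

```bash
python3 -m creep '{"hand":[1,1,1,1,1,1,1,1],"slide":[[0,0,0],[0,0,0],[0,0,0],[0,0,0],[0,0,0],[0,0,0],[0,0,0],[0,0,0]],"spin":[0,0,0,0,0,0,0,0]}' 40 2>&1 | tail -5; python3 - <<'E'
from h import *
print(ctrl.get_obs()['force'],ctrl.get_obs()['ee_pos'])
go((.591,.239,.20),8)
go((.50,-.168,.20),0)
E
```

```text
time_s: 12.68
ee_pos: [0.5913, 0.2399, 0.064]
eef_rot: [1.715, 1.57, 0.285]
force: [-1.6, -1.4, 5.0]
grip_width: 0.0354
[-1.61023215 -1.44226709  5.01674074] [0.59126667 0.23993631 0.06395258]
slide(m) [-0.136  -0.0003  0.0009]; y-axis yaw 8.1 toolx [ 0.001  0.    -1.   ] q6 0.19 spin 0.1 (tool x down)
slide(m) [-0.1362 -0.1476  0.391 ]; y-axis yaw 8.1 toolx [ 0.001  0.    -1.   ] q6 0.19 spin 8.1 (tool x down)
```

```bash
python3 -m creep '{"hand":[1,1,1,1,1,1,1,1],"slide":[[-0.01,0,0],[-0.03,0,0],[-0.06,0,0],[-0.09,0,0],[-0.12,0,0],[-0.145,0,0],[-0.16,0,0],[-0.165,0,0]],"spin":[0,0,0,0,0,0,0,0]}' 40 2>&1 | tail -5; python3 - <<'E'
from h import *
shot("scene","s6.png",(200,80,450,265),3.2)
go((.50,-.168,.20),0)
E
```

```text
time_s: 13.35
ee_pos: [0.5914, 0.24, 0.2315]
eef_rot: [1.766, 1.567, 0.337]
force: [0.2, -0.6, -4.3]
grip_width: 0.0354
slide(m) [ 0.03   -0.1479  0.3911]; y-axis yaw 8.1 toolx [ 0.002  0.001 -1.   ] q6 0.19 spin 8.1 (tool x down)
```

View pics/s6.png

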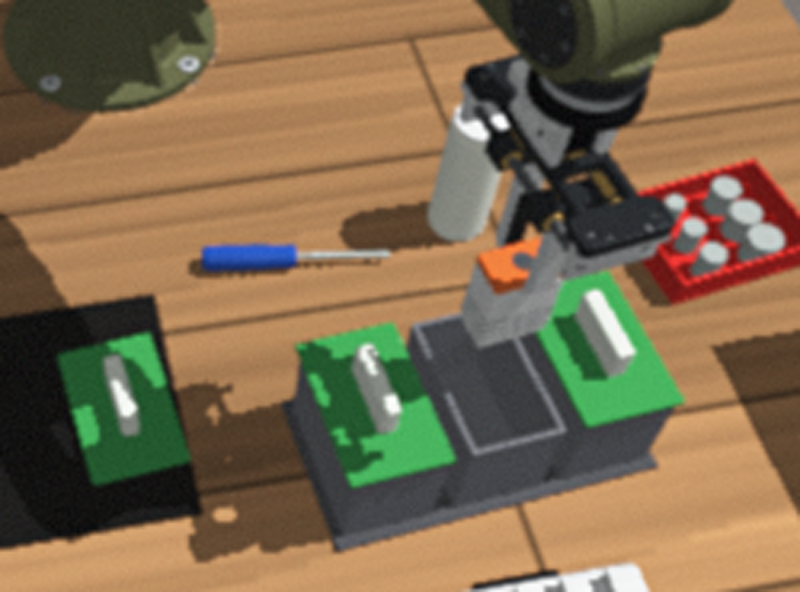

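The block is lifted cleanly and upright. I'll carry it over to the right half of the mat.

```bash
python3 -m creep '{"hand":[1,1,1,1,1,1,1,1,1,1,1,1],"slide":[[0,-0.003,0.01],[0,-0.01,0.03],[0,-0.02,0.06],[0,-0.035,0.09],[0,-0.048,0.125],[0,-0.06,0.16],[0,-0.073,0.195],[0,-0.086,0.23],[0,-0.1,0.265],[0,-0.113,0.3],[0,-0.125,0.33],[0,-0.135,0.355]],"spin":[0,0,0,1,2,3,4,5,6,7,8,8]}' 40 2>&1 | tail -5; python3 -m creep '{"hand":[1,1,1,1,1,1,1],"slide":[[0.01,-0.006,0.015],[0.02,-0.01,0.025],[0.05,-0.012,0.035],[0.075,-0.012,0.037],[0.09,-0.012,0.037],[0.09,-0.012,0.037],[0.09,-0.012,0.037]],"spin":[0,0,0,0,0,0,0]}' 40 2>&1 | tail -5;  python3 - <<'E'
from h import *
go((.50,-.168,.0585),0)
E
```

```text
time_s: 14.4
ee_pos: [0.5053, -0.133, 0.2266]
eef_rot: [-1.797, 1.568, 2.915]
force: [0.2, 0.2, -3.9]
grip_width: 0.0357
time_s: 14.98
ee_pos: [0.4946, -0.1672, 0.1373]
eef_rot: [-1.989, 1.568, 2.725]
force: [0.8, 0.6, -2.6]
grip_width: 0.0356
slide(m) [0.0787 0.0056 0.0009]; y-axis yaw 0.1 toolx [-0.003  0.001 -1.   ] q6 -0.40 spin 0.1 (tool x down)
```

```bash
python3 -m creep '{"hand":[1,1,1,1,1,1,1],"slide":[[0.02,0.005,0.001],[0.04,0.005,0.001],[0.055,0.005,0.001],[0.065,0.005,0.001],[0.07,0.005,0.001],[0.072,0.005,0.001],[0.072,0.005,0.001]],"spin":[0,0,0,0,0,0,0]}' 40 2>&1 | tail -5;  python3 - <<'E'
from h import *
go((.50,-.168,.0585),0)
shot("scene","s7.png",(140,80,340,265),3.2)
E
```

```text
time_s: 15.57
ee_pos: [0.5007, -0.1687, 0.0669]
eef_rot: [1.17, 1.57, -0.399]
force: [0.2, 0.3, -3.5]
grip_width: 0.0358
slide(m) [ 0.0084 -0.0007 -0.0007]; y-axis yaw 0.1 toolx [ 0.001 -0.    -1.   ] q6 -0.40 spin 0.1 (tool x down)
```

View pics/s7.png

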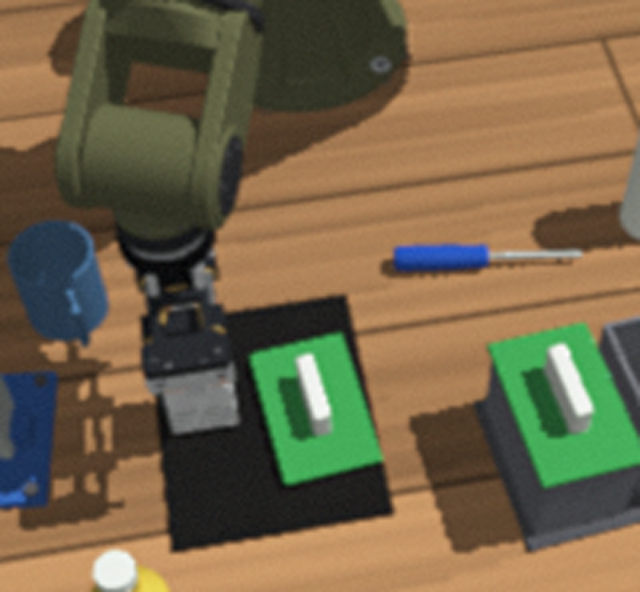

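Block hangs about 8 mm above the mat, clear of the lid. I'll lower it slowly and watch the force.

```bash
python3 -m creep '{"hand":[1,1,1,1,1],"slide":[[0.003,0,0],[0.006,0,0],[0.008,0,0],[0.009,0,0],[0.009,0,0]],"spin":[0,0,0,0,0]}' 40 2>&1 | tail -5
```

```text
time_s: 16.03
ee_pos: [0.5005, -0.1687, 0.0579]
eef_rot: [1.173, 1.57, -0.396]
force: [-2.1, 1.3, 4.5]
grip_width: 0.0354
```

```bash
python3 -m creep '{"hand":[-0.3,-0.3,-0.3,-0.3,-0.7,-0.7,-0.7,-0.7,-0.7,-0.7,-0.7,-0.7],"slide":[[0,0,0],[0,0,0],[0,0,0],[0,0,0],[-0.015,0,0],[-0.04,0,0],[-0.07,0,0],[-0.1,0,0],[-0.12,0,0.03],[-0.13,0,0.05],[-0.13,-0.02,0.05],[-0.13,-0.06,0.03]],"spin":[0,0,0,0,0,0,0,0,7,14,21,28]}' 40 2>&1 | tail -5; python3 - <<'E'
from h import *
go((.43,-.168,.19),-90)
E
```

```text
time_s: 17.03
ee_pos: [0.4439, -0.2023, 0.1872]
eef_rot: [1.376, 1.57, -0.69]
force: [-1.2, 0.5, -0.5]
grip_width: 0.0797
slide(m) [-0.0029 -0.0286 -0.0236]; y-axis yaw -28.4 toolx [ 0.001 -0.001 -1.   ] q6 -0.01 spin 61.6 (tool x down)
```

```bash
python3 -m creep '{"hand":[-0.7,-0.7,-0.7,-0.7,-0.7,-0.7,-0.7,-0.7,-0.7,-0.7,-0.7,-0.7],"slide":[[0,-0.02,-0.01],[0,-0.021,-0.02],[0,-0.021,-0.02],[0,-0.021,-0.02],[0,-0.021,-0.02],[0,-0.021,-0.02],[0,-0.021,-0.02],[0,-0.021,-0.02],[0,-0.021,-0.02],[0,-0.021,-0.02],[0,-0.021,-0.02],[0,-0.021,-0.02]],"spin":[7,14,21,28,35,42,49,56,61.5,61.5,61.5,61.5]}' 40 2>&1 | tail -5; python3 - <<'E'
from h import *
np.savez("cal8.npz",**ctrl.calibration("wrist"))
shot("wrist","w8.png")
E
```

```text
time_s: 18.03
ee_pos: [0.434, -0.1726, 0.1874]
eef_rot: [2.842, 1.571, -0.286]
force: [-0.3, 0.6, -0.9]
grip_width: 0.0798
```

View pics/w8.png

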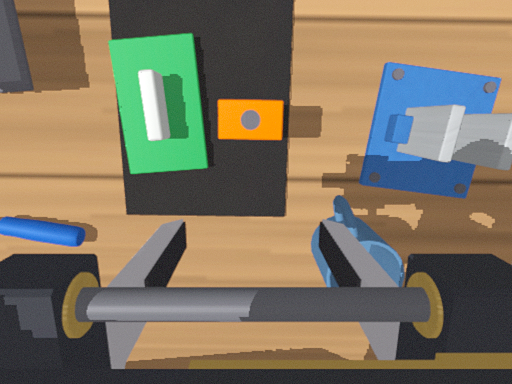

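The block stands upright on the mat: orange top corners near (218,99), (284,100), (283,140) and (217,139). The cradle is visible at about (430,130). I'll enlarge both and measure.

```bash
python3 - <<'E'
from h import *
im=cv2.imread("pics/w8.png")
cv2.imwrite("pics/w8c.png",cv2.resize(im[55:205,350:512],None,fx=4,fy=4,interpolation=cv2.INTER_CUBIC))
cv2.imwrite("pics/w8b.png",cv2.resize(im[85:155,200:300],None,fx=7,fy=7,interpolation=cv2.INTER_CUBIC))
E
```

```text
(no output)
```

View pics/w8c.png

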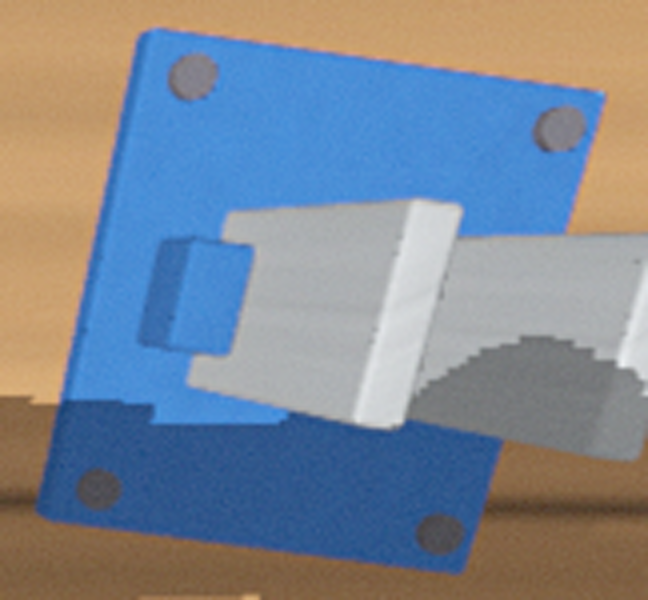

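View pics/w8b.png

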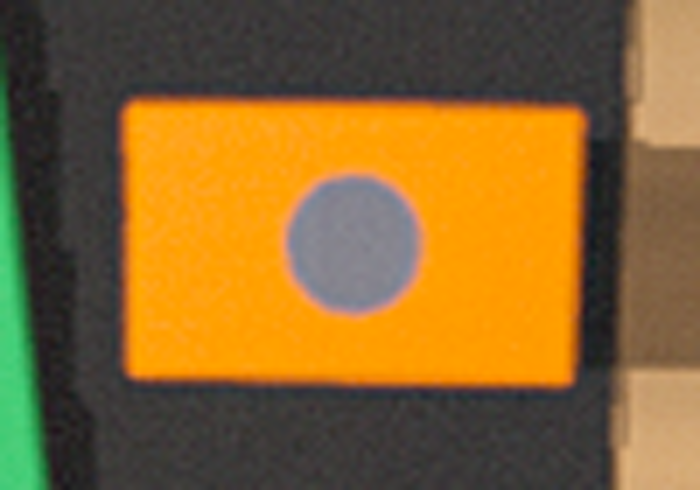

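```bash
python3 - <<'E'
from h import *
c=dict(np.load("cal8.npz"))
P=np.array([ray("wrist",p,.084,c) for p in crop([(122,98),(586,103),(576,388),(124,380)],7,(200,85))])[:,:2]
w=P[1]-P[0]+P[2]-P[3];v=P[0]-P[3]+P[1]-P[2]; b=P.mean(0)
print("block",b,np.linalg.norm(w)/2,np.linalg.norm(v)/2,np.degrees(np.arctan2(w[1],w[0])))
T=np.array([ray("wrist",p,.012,c) for p in crop([(150,28),(605,93),(463,574),(40,518)],4,(350,55))])[:,:2]
v=T[0]-T[3]+T[1]-T[2]; w=T[0]-T[1]+T[3]-T[2]
print("cradle",T.mean(0),np.linalg.norm(v)/2,np.linalg.norm(w)/2,np.degrees(np.arctan2(v[1],v[0])),np.degrees(np.arctan2(-w[0],w[1])))
T=np.array([ray("wrist",p,.099,c) for p in crop([(413,200),(462,204),(402,427),(356,422)],4,(350,55))])[:,:2]
v=T[0]-T[3]+T[1]-T[2]; u=v/np.linalg.norm(v); n=np.array([u[1],-u[0]])
print("cheekL",T.mean(0),np.linalg.norm(v)/2,np.degrees(np.arctan2(v[1],v[0])),"mid",T.mean(0)+n*.0275)
go((*b,.06),np.degrees(np.arctan2(w[1],w[0])))
go((*b,.06),-90)
E
```

```text
block [ 0.500003   -0.16931547] 0.060320398503025084 0.036333472846673945 -89.96283635483731
cradle [ 0.48723267 -0.37481401] 0.13884164559053178 0.13010408018863184 -6.767756241922008 -6.722492815901524
cheekL [ 0.49059355 -0.34808392] 0.048730301603149256 -5.942066251779471 mid [ 0.48774667 -0.37543616]
slide(m) [ 0.1274 -0.0024 -0.0661]; y-axis yaw -89.3 toolx [ 0.  0. -1.] q6 1.10 spin 7.5 (tool x down)
slide(m) [ 0.1274 -0.0024 -0.0661]; y-axis yaw -89.3 toolx [ 0.  0. -1.] q6 1.10 spin 0.7 (tool x down)
```

```bash
python3 -m creep '{"hand":[-0.7,-0.7,-0.7,-0.7,-0.7,-0.7,-0.7,-0.7,-0.7,-0.7],"slide":[[0,-0.001,-0.025],[0,-0.002,-0.05],[0,-0.002,-0.066],[0.02,-0.002,-0.066],[0.05,-0.002,-0.066],[0.08,-0.002,-0.066],[0.105,-0.002,-0.066],[0.12,-0.002,-0.066],[0.128,-0.002,-0.066],[0.130,-0.002,-0.066]],"spin":[0.7,0.7,0.7,0.7,0.7,0.7,0.7,0.7,0.7,0.7]}' 40 2>&1 | tail -5; python3 - <<'E'
from h import *
go((.500,-.1693,.056),-90)
E
```

```text
time_s: 18.92
ee_pos: [0.4994, -0.1697, 0.0562]
eef_rot: [-0.408, 1.569, 2.733]
force: [0.3, 0.4, 0.0]
grip_width: 0.08
slide(m) [ 0.0002 -0.0004 -0.0006]; y-axis yaw -90.0 toolx [-0.002  0.001 -1.   ] q6 1.17 spin -0.0 (tool x down)
```

```bash
python3 -m creep '{"hand":[1,1,1,1,1,1,1],"slide":[[0,0,0],[0,0,0],[0,0,0],[0,0,0],[0,0,0],[0,0,0],[0,0,0]],"spin":[0,0,0,0,0,0,0]}' 40 2>&1 | tail -5; python3 - <<'E'
from h import *
go((.500,-.1693,.20),-6.8)
E
```

```text
time_s: 19.5
ee_pos: [0.5005, -0.1701, 0.0583]
eef_rot: [2.745, 1.569, -0.398]
force: [-0.2, 1.1, 6.1]
grip_width: 0.0595
slide(m) [-0.1417 -0.0007  0.0003]; y-axis yaw -90.1 toolx [ 0.002 -0.001 -1.   ] q6 1.18 spin -83.3 (tool x down)
```

```bash
python3 -m creep '{"hand":[1,1,1,1,1,1,1,1,1,1,1,1],"slide":[[-0.01,0,0],[-0.03,0,0],[-0.06,0,0],[-0.09,0,0],[-0.12,0,0],[-0.145,0.01,0],[-0.155,0.03,0],[-0.16,0.05,0],[-0.16,0.07,0],[-0.16,0.09,0],[-0.16,0.11,0],[-0.16,0.13,0.0]],"spin":[0,0,0,-5,-11,-17,-24,-31,-38,-45,-52,-59]}' 40 2>&1 | tail -5; python3 - <<'E'
from h import *
go((.487,-.375,.21),-6.8)
E
```

```text
time_s: 20.5
ee_pos: [0.4992, -0.3007, 0.2177]
eef_rot: [-1.587, 1.57, 2.588]
force: [0.4, 0.4, -3.4]
grip_width: 0.0596
slide(m) [0.0077 0.0275 0.0701]; y-axis yaw -30.8 toolx [-0.001  0.    -1.   ] q6 -0.07 spin -24.0 (tool x down)
```

```bash
python3 -m creep '{"hand":[1,1,1,1,1,1,1,1],"slide":[[0,0.01,0.02],[0,0.02,0.04],[0,0.026,0.06],[0,0.026,0.068],[0,0.026,0.068],[0,0.026,0.068],[0,0.026,0.068],[0,0.026,0.068]],"spin":[-6,-12,-18,-23,-23,-23,-23,-23]}' 40 2>&1 | tail -5; python3 - <<'E'
from h import *
go((.487,-.375,.15),-6.8)
shot("wrist","w9.png");shot("top","t9.png",(290,140,440,280),4.2);shot("scene","s9.png",(80,120,230,270),4)
E
```

```text
time_s: 21.17
ee_pos: [0.4871, -0.3707, 0.2176]
eef_rot: [2.457, 1.571, 0.744]
force: [0.4, -0.7, -2.8]
grip_width: 0.0595
slide(m) [0.0676 0.0005 0.0043]; y-axis yaw -8.2 toolx [ 0.  0. -1.] q6 -0.57 spin -1.4 (tool x down)
```

View pics/w9.png

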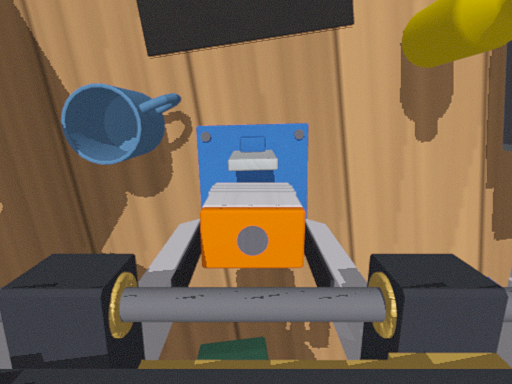

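View pics/s9.png

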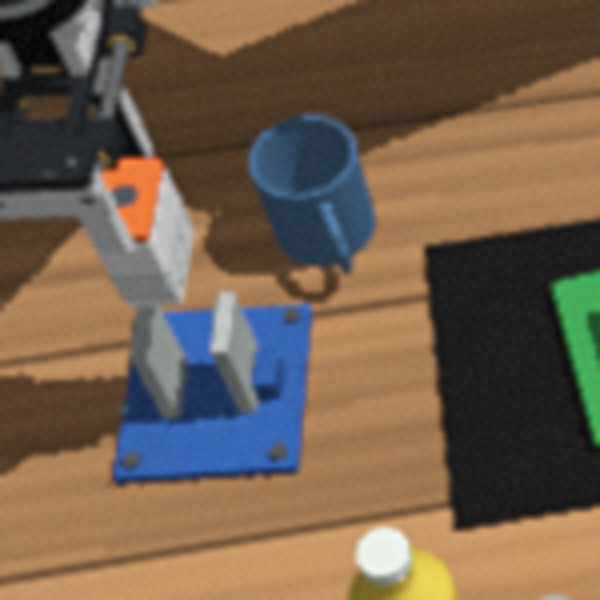

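The block is held upright above and just short of the cradle. The wrist view shows the base's +y edge at (197,126)–(308,124) and a cheek top near (253,160). I'll measure the block in the hand and the cradle edge here.

```bash
python3 - <<'E'
from h import *
im=cv2.imread("pics/w9.png")
cv2.imwrite("pics/w9c.png",cv2.resize(im[110:280,185:325],None,fx=5,fy=3.5,interpolation=cv2.INTER_CUBIC))
E
```

```text
(no output)
```

View pics/w9c.png

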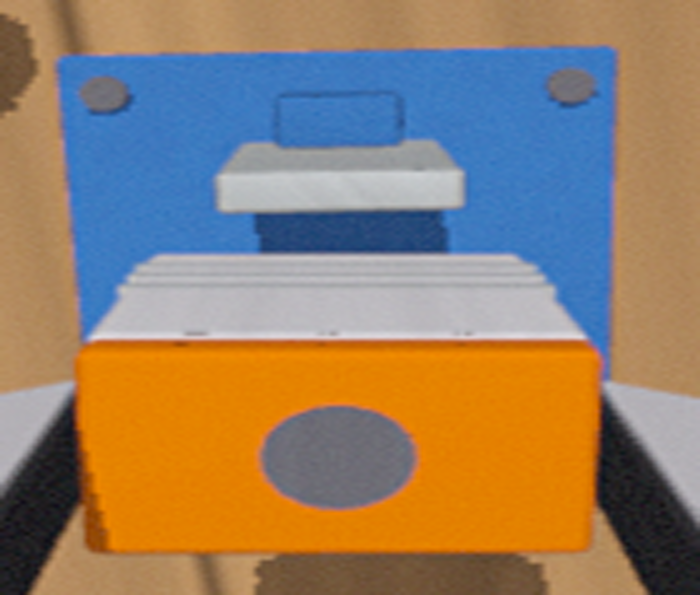

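View pics/t9.png

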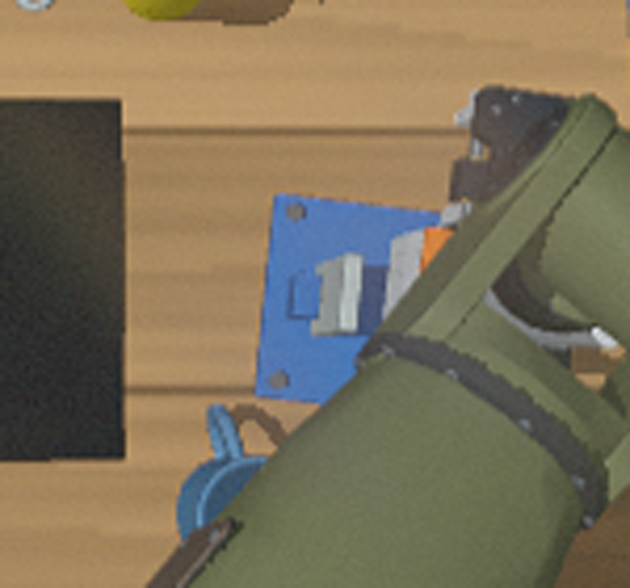

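```bash
python3 - <<'E'
from h import *
np.set_printoptions(precision=4,suppress=True)
def cr(p): return ((p[0]+.5)/5-.5+185,(p[1]+.5)/3.5-.5+110)
B=np.array([ray("wrist",cr(p),.012) for p in [(60,58),(617,48)]])[:,:2]
d=B[1]-B[0]; u=d/np.linalg.norm(d); n=np.array([u[1],-u[0]])
print("base edge len",np.linalg.norm(d),np.degrees(np.arctan2(d[1],d[0])),"centre",B.mean(0)+n*.065)
C=np.array([ray("wrist",cr(p),.099) for p in [(218,174),(464,167),(464,210),(218,212)]])[:,:2]
d=C[1]-C[0]+C[2]-C[3]; u=d/np.linalg.norm(d); n=np.array([u[1],-u[0]])
print("cheek",np.linalg.norm(d)/2,np.linalg.norm(C[0]-C[3]),np.degrees(np.arctan2(d[1],d[0])),"centre",C.mean(0)+n*.0275)
o=ctrl.get_obs(); zt=.084-.0583+o['ee_pos'][2]
T=np.array([ray("wrist",cr(p),zt) for p in [(80,342),(603,342),(594,552),(87,552)]])[:,:2]
d=T[1]-T[0]+T[2]-T[3]
print("blocktop",T.mean(0),np.linalg.norm(d)/2,np.linalg.norm(T[0]-T[3]),np.degrees(np.arctan2(d[1],d[0])),"tcp",o['ee_pos'])
E
```

```text
base edge len 0.13837353450562828 -6.6352802072980115 centre [ 0.4877 -0.3765]
cheek 0.049282397360724296 0.010946727276410056 -6.573923205673601 centre [ 0.4874 -0.3756]
blocktop [ 0.4872 -0.3699] 0.05908402724381722 0.03665341016655436 -8.076128760713553 tcp [ 0.487  -0.371   0.2175]
```

```bash
python3 - <<'E'
from h import *
go((.4872,-.3759,.163),-6.7)
E
python3 -m creep '{"hand":[1,1,1,1,1,1],"slide":[[0.01,0,0.003],[0.03,0,0.005],[0.047,0,0.005],[0.054,0,0.005],[0.054,0,0.005],[0.054,0,0.005]],"spin":[-1,-1.4,-1.4,-1.4,-1.4,-1.4]}' 40 2>&1 | tail -5; python3 - <<'E'
from h import *
go((.4872,-.3759,.066),-6.7)
shot("wrist","w10.png",(170,100,340,290),3.1);shot("scene","s10.png",(80,120,180,240),5)
E
```

```text
slide(m) [0.0545 0.0009 0.0048]; y-axis yaw -8.1 toolx [ 0.  0. -1.] q6 -0.57 spin -1.4 (tool x down)
time_s: 21.82
ee_pos: [0.4862, -0.3766, 0.1635]
eef_rot: [-2.112, 1.571, 2.484]
force: [0.4, 0.1, -2.7]
grip_width: 0.0599
slide(m) [ 0.0975  0.001  -0.0008]; y-axis yaw -6.7 toolx [-0.  0. -1.] q6 -0.60 spin 0.0 (tool x down)
```

View pics/w10.png

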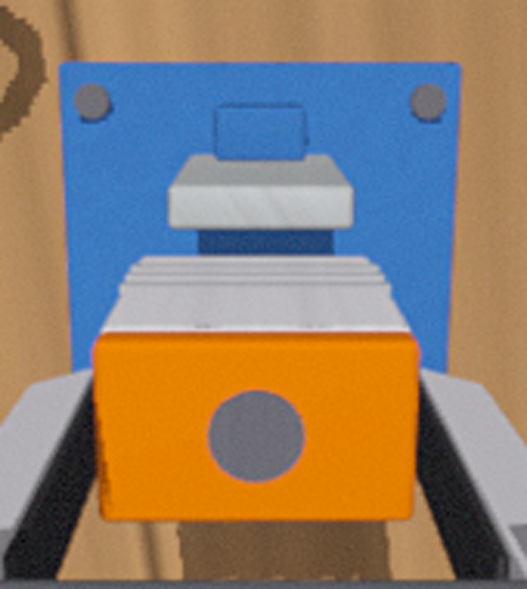

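View pics/s10.png

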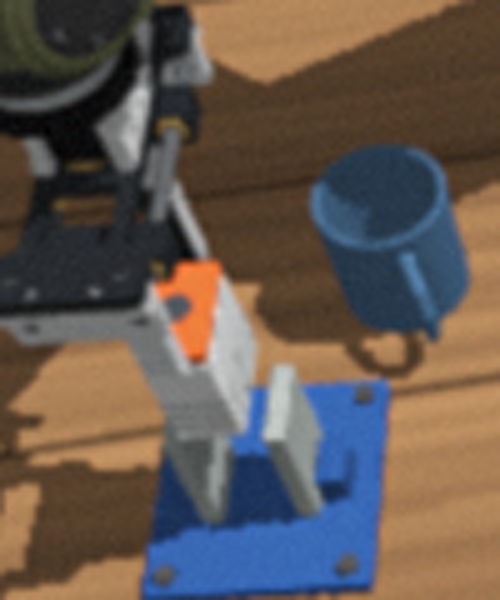

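The block hovers over the gap. In this crop the cheek's inner top edge is at row ~227 and the block's lower front edge at row ~257. I'll turn that into a gap, which should be 3.5 mm.

```bash
python3 - <<'E'
from h import *
np.set_printoptions(precision=4,suppress=True)
def cr(p): return ((p[0]+.5)/3.1-.5+170,(p[1]+.5)/3.1-.5+100)
u=np.array([np.cos(np.radians(-6.7)),np.sin(np.radians(-6.7))]); n=np.array([-u[1],u[0]])
o=ctrl.get_obs()['ee_pos']; dz=o[2]-.0583
def f(p,z): r=ray("wrist",cr(p),z)[:2]-o[:2]; return np.array([r@u,r@n])
print("cheek inner (x,y rel tcp)",f((169,227),.099),f((352,227),.099),"outer",f((172,187),.099),f((350,185),.099))
print("block bottom",f((140,257),.004+dz),f((369,257),.004+dz),"top",f((95,334),.084+dz),f((418,334),.084+dz),f((411,520),.084+dz),f((101,520),.084+dz))
print("base",f((60,64),.012),f((461,63),.012))
E
```

```text
cheek inner (x,y rel tcp) [-0.0237  0.0232] [0.0257 0.0233] outer [-0.0227  0.0341] [0.0249 0.0346]
block bottom [-0.0305  0.0172] [0.0292 0.0173] top [-0.0294  0.0195] [0.0289 0.0195] [ 0.0291 -0.0172] [-0.0297 -0.0172]
base [-0.068   0.0653] [0.0709 0.0657]
```

```bash
python3 -m creep '{"hand":[1,1,1,1,1,1,1,1],"slide":[[0.002,0.001,-0.001],[0.008,0.001,-0.001],[0.016,0.001,-0.001],[0.025,0.001,-0.001],[0.034,0.001,-0.001],[0.043,0.001,-0.001],[0.05,0.001,-0.001],[0.05,0.001,-0.001]],"spin":[0,0,0,0,0,0,0,0]}' 40 2>&1 | tail -5; python3 - <<'E'
from h import *
go((.4872,-.3759,.066),-6.7)
shot("wrist","w11.png",(170,100,340,290),3.1)
E
```

```text
time_s: 22.58
ee_pos: [0.4866, -0.3752, 0.1112]
eef_rot: [-2.161, 1.568, 2.434]
force: [0.1, 1.0, -4.5]
grip_width: 0.0599
slide(m) [0.0452 0.0008 0.0007]; y-axis yaw -6.7 toolx [-0.002  0.002 -1.   ] q6 -0.60 spin -0.0 (tool x down)
```

View pics/w11.png

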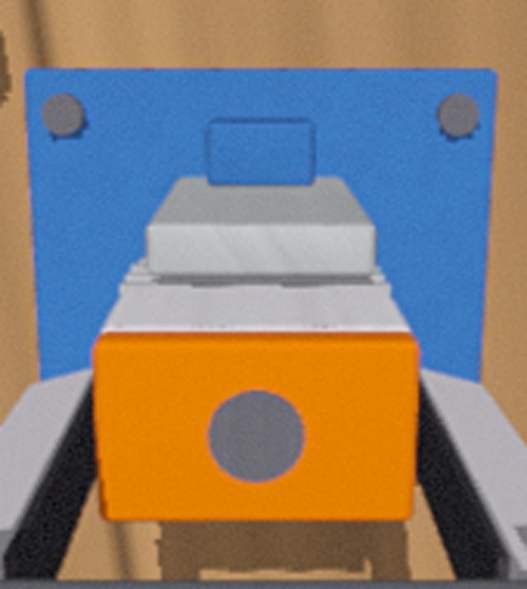

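The block is 40 mm down between the cheeks with no contact force, so I continue.

```bash
python3 -m creep '{"hand":[1,1,1,1,1,1,1,1],"slide":[[0.005,0,0],[0.013,0,0],[0.021,0,0],[0.029,0,0],[0.036,0,0],[0.041,0,0],[0.041,0,0],[0.041,0,0]],"spin":[0,0,0,0,0,0,0,0]}' 40 2>&1 | tail -5
```

```text
time_s: 23.3
ee_pos: [0.4872, -0.3756, 0.0721]
eef_rot: [-2.154, 1.57, 2.441]
force: [0.1, -0.0, -3.3]
grip_width: 0.0593
```

```bash
python3 -m creep '{"hand":[1,1,1,1,1],"slide":[[0.002,0,0],[0.004,0,0],[0.005,0,0],[0.006,0,0],[0.006,0,0]],"spin":[0,0,0,0,0]}' 40 2>&1 | tail -5
```

```text
time_s: 23.72
ee_pos: [0.4873, -0.3757, 0.0665]
eef_rot: [0.703, 1.57, -0.985]
force: [0.5, -0.3, -3.7]
grip_width: 0.0593
```

```bash
python3 -m creep '{"hand":[1,1,1,1],"slide":[[0.001,0,0],[0.002,0,0],[0.003,0,0],[0.003,0,0]],"spin":[0,0,0,0]}' 40 2>&1 | tail -5
```

```text
time_s: 24.05
ee_pos: [0.4873, -0.3762, 0.0663]
eef_rot: [0.6, 1.569, -1.087]
force: [-12.0, 6.6, 24.4]
grip_width: 0.0597
```

It's on the base plate: z stays at 0.0663 with 24 N upward. I'll ease off, release, and rise straight up.

```bash
python3 -m creep '{"hand":[1,1,-0.6,-0.6,-0.6,-0.6,-0.6,-0.6,-0.6,-0.6,-0.6,-0.6],"slide":[[-0.0025,0,0],[-0.0025,0,0],[-0.0025,0,0],[-0.0025,0,0],[-0.0025,0,0],[-0.015,0,0],[-0.04,0,0],[-0.075,0,0],[-0.11,0,0],[-0.14,0,0.01],[-0.15,0.0,0.02],[-0.15,0.0,0.02]],"spin":[0,0,0,0,0,0,0,0,0,0,0,0]}' 40 2>&1 | tail -5; python3 - <<'E'
from h import *
go((.5104,-.0667,.15),-85.3)
np.savez("cal12.npz",**ctrl.calibration("wrist"))
shot("wrist","w12.png",(170,50,340,300),2.3);shot("scene","s12.png",(80,120,180,240),5)
E
```

```text
time_s: 25.05
ee_pos: [0.4853, -0.3973, 0.2175]
eef_rot: [0.918, 1.565, -0.77]
force: [0.0, -0.2, -0.4]
grip_width: 0.0752
slide(m) [ 0.0662 -0.0143 -0.3315]; y-axis yaw -6.8 toolx [ 0.004 -0.004 -1.   ] q6 -0.63 spin 78.5 (tool x down)
```

View pics/w12.png

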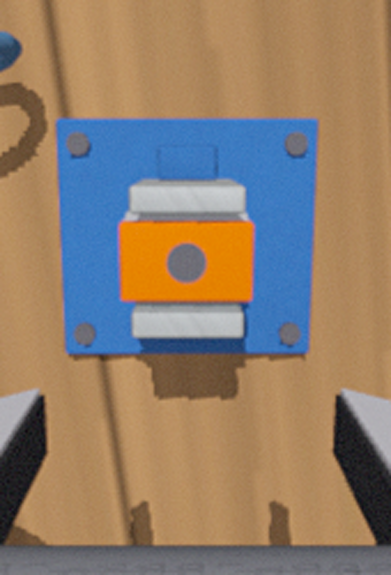

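View pics/s12.png

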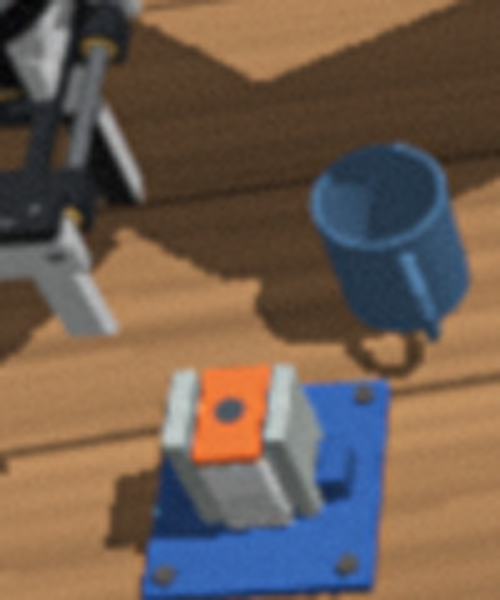

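The block sits fully down between the cheeks: orange block columns 119–254, cheeks 129–246, so it is centred lengthwise. Next is the lid on the mat.

```bash
python3 -m creep '{"hand":[0,0,0,0,0,0,0,0,0,0,0,0],"slide":[[0,0,-0.03],[0,-0.002,-0.06],[0,-0.004,-0.09],[0,-0.006,-0.12],[0,-0.008,-0.15],[0,-0.01,-0.18],[0,-0.011,-0.21],[0,-0.012,-0.24],[0,-0.013,-0.27],[0.02,-0.014,-0.3],[0.05,-0.014,-0.32],[0.07,-0.014,-0.33]],"spin":[7,14,21,28,35,42,49,56,63,70,77,78.5]}' 25 2>&1 | tail -5; python3 - <<'E'
from h import *
go((.5104,-.0667,.03),-85.3)
E
```

```text
time_s: 26.15
ee_pos: [0.508, -0.063, 0.1402]
eef_rot: [-0.387, 1.567, 2.833]
force: [-0.0, -0.3, -0.8]
grip_width: 0.0472
slide(m) [ 0.1102  0.004  -0.0024]; y-axis yaw -85.5 toolx [-0.003  0.001 -1.   ] q6 1.30 spin -0.2 (tool x down)
```

```bash
python3 -m creep '{"hand":[0,0,0,0,0,1,1,1,1,1,1,1],"slide":[[0.02,0.003,-0.002],[0.05,0.003,-0.002],[0.08,0.003,-0.002],[0.1,0.003,-0.002],[0.108,0.003,-0.002],[0.109,0.003,-0.002],[0.109,0.003,-0.002],[0.109,0.003,-0.002],[0.109,0.003,-0.002],[0.109,0.003,-0.002],[0.109,0.003,-0.002],[0.109,0.003,-0.002]],"spin":[0,0,0,0,0,0,0,0,0,0,0,0]}' 25 2>&1 | tail -5; python3 - <<'E'
from h import *
go((.5104,-.0667,.03),-85.3)
go((.5104,-.0667,.20),-85.3)
E
```

```text
time_s: 27.15
ee_pos: [0.5119, -0.069, 0.0348]
eef_rot: [2.875, 1.57, -0.183]
force: [0.2, 0.5, 0.5]
grip_width: 0.0038
slide(m) [ 0.0048 -0.0024  0.0014]; y-axis yaw -85.2 toolx [ 0.001 -0.    -1.   ] q6 1.28 spin 0.1 (tool x down)
slide(m) [-0.1652 -0.0024  0.0012]; y-axis yaw -85.2 toolx [ 0.001 -0.    -1.   ] q6 1.28 spin 0.1 (tool x down)
```

The fingers closed to 3.8 mm on nothing, so the grip missed. I'll look.

```bash
python3 - <<'E'
from h import *
shot("wrist","w13.png");shot("scene","s13.png",(140,120,420,300),2.8)
E
```

```text
(no output)
```

View pics/w13.png

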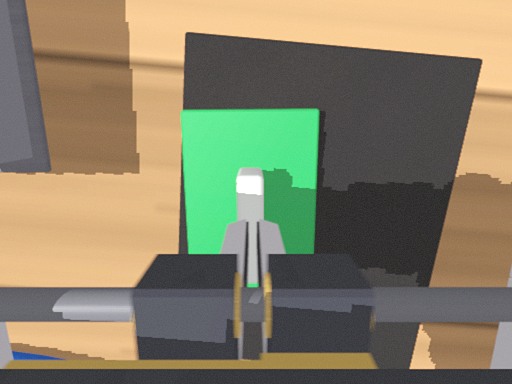

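View pics/s13.png

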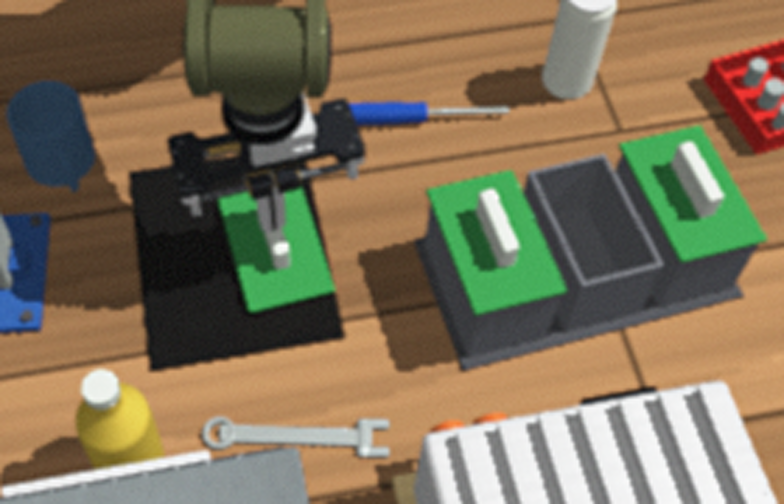

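```bash
python3 - <<'E'
from h import *
np.set_printoptions(precision=4,suppress=True)
for z in (.016,.108): 
  P=np.array([ray("wrist",p,z) for p in [(182,110),(319,110)]]);print(P,np.linalg.norm(P[0]-P[1]))
print([ray("wrist",p,.05)[:2] for p in [(236,168),(264,168)]])
print(proj("wrist",(.5104,-.0667,.05)),proj("wrist",(.512,-.069,.03)))
shot("top","t13.png",(200,120,350,270),4)
E
```

```text
[[ 0.5804 -0.0167  0.016 ]
 [ 0.588  -0.1063  0.016 ]] 0.08997044925586975
[[ 0.5799 -0.0365  0.108 ]
 [ 0.5842 -0.0877  0.108 ]] 0.05138097881450628
[array([ 0.5505, -0.0561]), array([ 0.5519, -0.0722])]
[248.6921 234.7156] [252.6123 221.973 ]
```

View pics/t13.png

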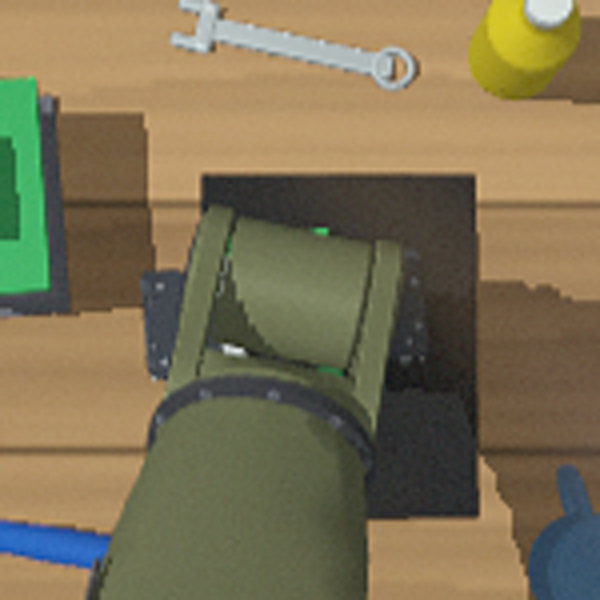

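```bash
python3 - <<'E'
from h import *
im=cv2.imread("pics/w13.png"); cv2.imwrite("pics/a.png",cv2.resize(im[150:310,170:340],None,fx=3.6,fy=3.6,interpolation=cv2.INTER_CUBIC))
shot("scene","b.png",(195,150,275,235),7)
print(ctrl.get_obs()['grip_width'],ctrl.get_obs()['ee_pos'])
E
```

```text
0.000505066343765289 [ 0.51197153 -0.06899184  0.03468139]
```

View pics/a.png

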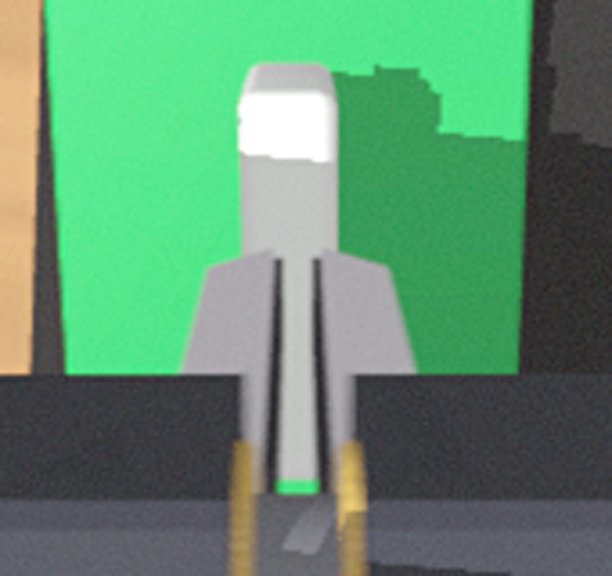

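View pics/b.png

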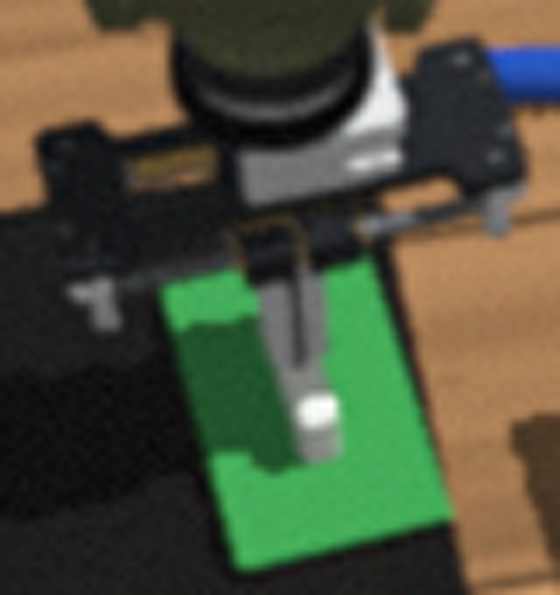

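The fingers look overlapped with the grip block, and the opening reads 0.5 mm. That cannot be a sound hold, so I'll open, back off a little and look again.

```bash
python3 -m creep '{"hand":[0.0,0.0,0.0,0.0,0.0,0.0,0.0],"slide":[[0,0,0],[0,0,0],[0,0,0],[0,0,0],[0,0,0],[-0.02,0,0],[-0.04,0,0]],"spin":[0,0,0,0,0,0,0]}' 25 2>&1 | tail -5; python3 - <<'E'
from h import *
shot("wrist","w14.png");shot("scene","b2.png",(195,150,275,235),7)
E
```

```text
time_s: 27.93
ee_pos: [0.5108, -0.0687, 0.0737]
eef_rot: [-0.324, 1.568, 2.901]
force: [-0.8, 0.2, 0.6]
grip_width: 0.0438
```

View pics/w14.png

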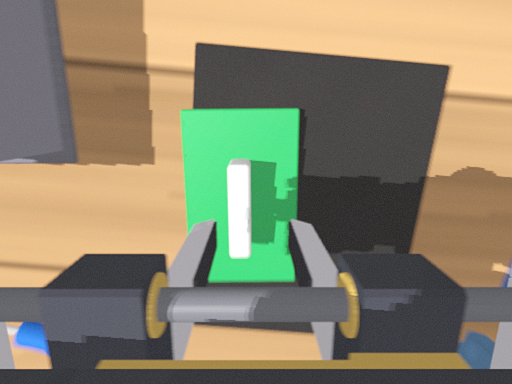

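View pics/b2.png

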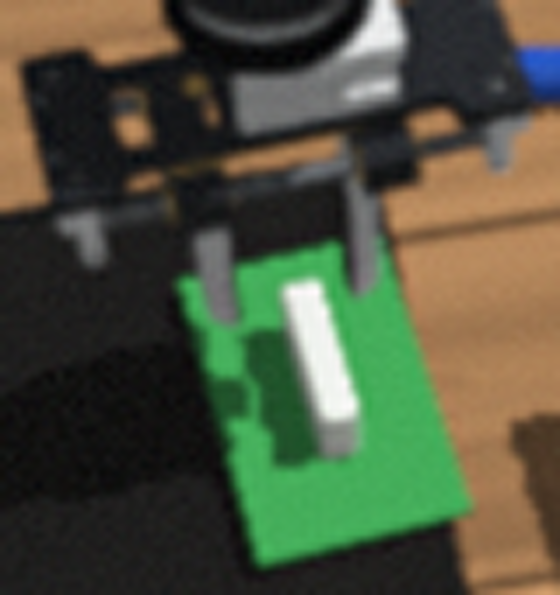

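```bash
python3 - <<'E'
from h import *
np.set_printoptions(precision=4,suppress=True)
P=np.array([ray("wrist",p,.05) for p in [(228,161),(251,161),(250,257),(230,257)]]);print(P,P.mean(0))
P=np.array([ray("wrist",p,.016) for p in [(182,110),(298,110),(293,282),(192,282)]]);print(P,P.mean(0))
P=np.array([ray("wrist",p,.004) for p in [(197,43),(450,67)]]);print("mat far corners",P)
print(ctrl.get_obs()['ee_pos'])
E
```

```text
[[ 0.5493 -0.0486  0.05  ]
 [ 0.5507 -0.0648  0.05  ]
 [ 0.4776 -0.0702  0.05  ]
 [ 0.4764 -0.055   0.05  ]] [ 0.5135 -0.0597  0.05  ]
[[ 0.5818 -0.0078  0.016 ]
 [ 0.5895 -0.0986  0.016 ]
 [ 0.4412 -0.1117  0.016 ]
 [ 0.4337 -0.0216  0.016 ]] [ 0.5115 -0.0599  0.016 ]
mat far corners [[ 0.6337 -0.0153  0.004 ]
 [ 0.6332 -0.2174  0.004 ]]
[ 0.5129 -0.0691  0.0766]
```

The lid stands upright at about (0.513, −0.060), about 9 mm off the TCP in y. I'll recentre, go down to z≈0.029 with the fingers open, and look before closing.

```bash
python3 -m creep '{"hand":[0,0,0,0,0,0,0],"slide":[[0,-0.008,0],[0,-0.009,0],[0.02,-0.009,0],[0.035,-0.009,0],[0.042,-0.009,0],[0.046,-0.009,0],[0.046,-0.009,0]],"spin":[0,0,0,0,0,0,0]}' 25 2>&1 | tail -5; python3 - <<'E'
from h import *
shot("wrist","w15.png");shot("scene","b3.png",(195,150,275,235),7); print(ctrl.get_obs()['force'],ctrl.get_obs()['ee_pos'])
E
```

```text
time_s: 28.62
ee_pos: [0.5105, -0.0597, 0.0274]
eef_rot: [-0.289, 1.569, 2.936]
force: [0.0, 0.3, 0.1]
grip_width: 0.0468
[-0.91439954  0.72512839  0.88891166] [ 0.51122782 -0.0599258   0.02867236]
```

View pics/w15.png

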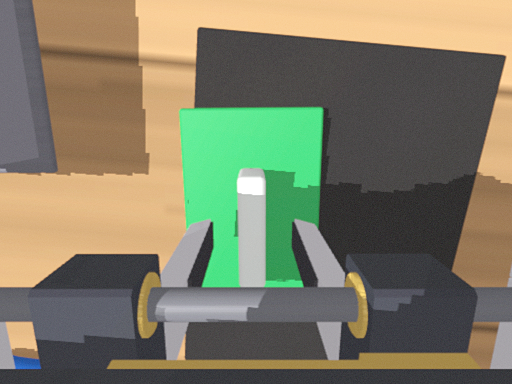

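View pics/b3.png

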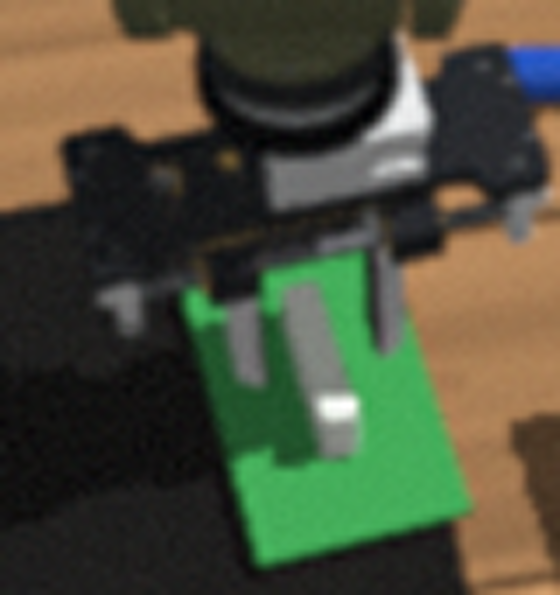

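The fingers straddle the grip block and are centred on it (block at columns 238–266, fingers at 212 and 292). I'll close.

```bash
python3 -m creep '{"hand":[1,1,1,1,1,1,1],"slide":[[0,0,0],[0,0,0],[0,0,0],[0,0,0],[0,0,0],[0,0,0],[0,0,0]],"spin":[0,0,0,0,0,0,0]}' 25 2>&1 | tail -5; python3 -m creep '{"hand":[1,1,1],"slide":[[0,0,0],[0,0,0],[0,0,0]],"spin":[0,0,0]}' 25 2>&1 | tail -5; python3 - <<'E'
from h import *
shot("wrist","w16.png")
go((.5949,.2394,.21),94.6)
E
```

```text
time_s: 29.3
ee_pos: [0.5111, -0.06, 0.0285]
eef_rot: [2.903, 1.571, -0.154]
force: [-0.3, -0.3, 2.2]
grip_width: 0.0155
time_s: 29.55
ee_pos: [0.5111, -0.06, 0.0285]
eef_rot: [2.84, 1.571, -0.218]
force: [-0.7, -0.6, 4.5]
grip_width: 0.0155
slide(m) [-0.1815 -0.2913 -0.1085]; y-axis yaw -85.2 toolx [ 0. -0. -1.] q6 1.30 spin 0.2 (tool x down)
```

View pics/w16.png

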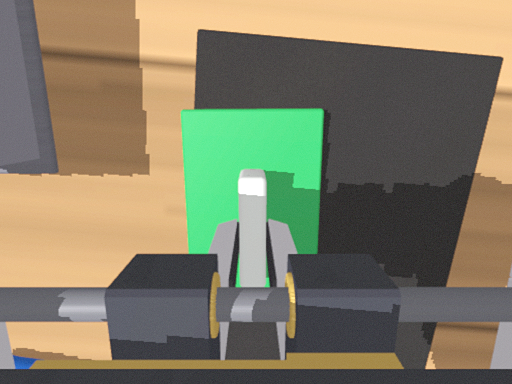

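The opening is 15.5 mm and the picture matches the earlier good hold, with the plate at 182–323 and the far edge at row 109. I'll lift and carry the lid back to the middle tub.

```bash
python3 -m creep '{"hand":[1,1,1,1,1,1,1,1,1,1,1,1],"slide":[[-0.015,0,0],[-0.045,0,0],[-0.08,0,0],[-0.115,0,0],[-0.15,0,0],[-0.175,-0.02,-0.008],[-0.182,-0.05,-0.02],[-0.182,-0.085,-0.032],[-0.182,-0.12,-0.045],[-0.182,-0.155,-0.058],[-0.182,-0.19,-0.071],[-0.182,-0.22,-0.082]],"spin":[0,0,0,0,0,0,0,0,0,0,0,0]}' 25 2>&1 | tail -5; python3 - <<'E'
from h import *
go((.595,.2398,.21),94.6)
go((.595,.2398,.1205),94.6)
E
```

```text
time_s: 30.6
ee_pos: [0.5744, 0.1684, 0.2098]
eef_rot: [-0.017, 1.57, -3.074]
force: [0.4, -0.8, -1.1]
grip_width: 0.0157
slide(m) [-0.0002 -0.0694 -0.0265]; y-axis yaw -85.2 toolx [-0.001 -0.    -1.   ] q6 1.71 spin 0.2 (tool x down)
slide(m) [ 0.0893 -0.0694 -0.0266]; y-axis yaw -85.2 toolx [-0.001 -0.    -1.   ] q6 1.71 spin 0.2 (tool x down)
```

```bash
python3 -m creep '{"hand":[1,1,1,1,1,1,1],"slide":[[0,-0.03,-0.01],[0,-0.055,-0.021],[0,-0.069,-0.0265],[0.02,-0.069,-0.0265],[0.05,-0.069,-0.0265],[0.06,-0.069,-0.0265],[0.06,-0.069,-0.0265]],"spin":[0,0,0,0,0,0,0]}' 25 2>&1 | tail -5; python3 - <<'E'
from h import *
go((.595,.2398,.1205),94.6)
shot("wrist","w17.png");shot("scene","s17.png",(270,130,450,265),4.4)
E
```

```text
time_s: 31.18
ee_pos: [0.5936, 0.2366, 0.1471]
eef_rot: [0.241, 1.565, -2.817]
force: [-0.6, 0.0, -1.7]
grip_width: 0.0155
slide(m) [ 0.0266 -0.0031 -0.0018]; y-axis yaw -85.2 toolx [-0.006 -0.002 -1.   ] q6 1.81 spin 0.2 (tool x down)
```

View pics/w17.png

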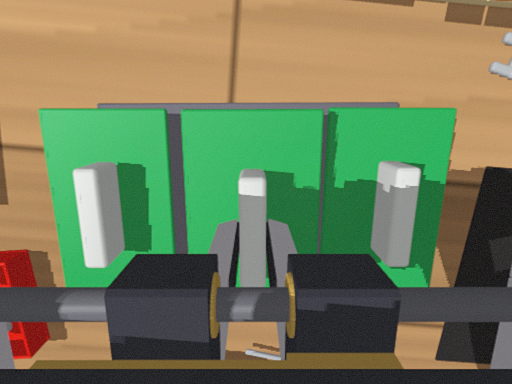

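View pics/s17.png

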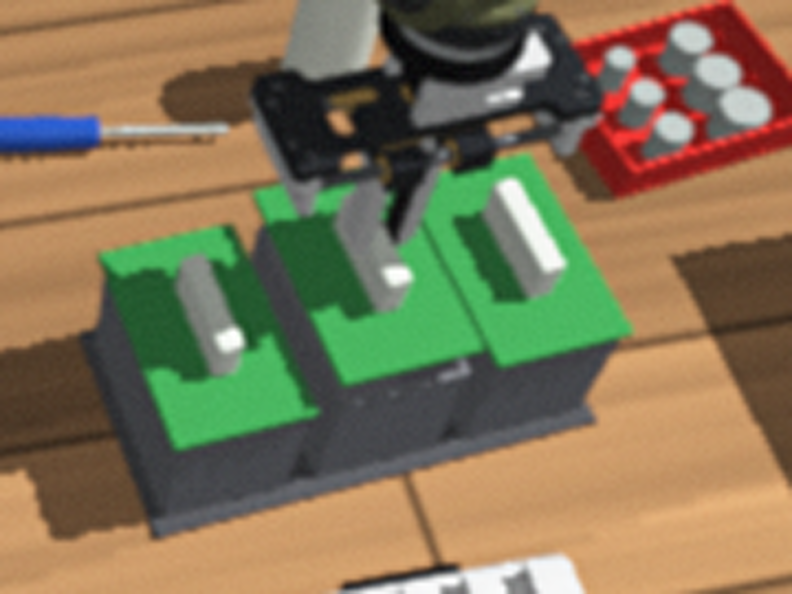

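The lid hovers over the middle tub, parallel to its neighbours. I'll shift by the remaining 3 mm and 2 mm, then lower it gently.

```bash
python3 -m creep '{"hand":[1,1,1,1,1,1,1,1],"slide":[[0,-0.003,-0.002],[0.004,-0.003,-0.002],[0.009,-0.003,-0.002],[0.014,-0.003,-0.002],[0.019,-0.003,-0.002],[0.023,-0.003,-0.002],[0.026,-0.003,-0.002],[0.026,-0.003,-0.002]],"spin":[0.2,0.2,0.2,0.2,0.2,0.2,0.2,0.2]}' 25 2>&1 | tail -5; python3 - <<'E'
from h import *
go((.595,.2398,.1205),94.6)
E
```

```text
time_s: 31.95
ee_pos: [0.5965, 0.2401, 0.1234]
eef_rot: [0.277, 1.57, -2.785]
force: [-0.5, -0.9, -1.3]
grip_width: 0.0156
slide(m) [0.0029 0.0002 0.0015]; y-axis yaw -85.4 toolx [-0.001 -0.    -1.   ] q6 1.82 spin -0.0 (tool x down)
```

```bash
python3 -m creep '{"hand":[1,1,1,1],"slide":[[0.001,0,0.001],[0.002,0,0.001],[0.003,0,0.001],[0.0035,0,0.001]],"spin":[0,0,0,0]}' 25 2>&1 | tail -5
```

```text
time_s: 32.28
ee_pos: [0.5958, 0.2401, 0.1209]
eef_rot: [-2.865, 1.571, 0.357]
force: [0.0, -0.6, -1.3]
grip_width: 0.0155
```

Fully lowered to within about 0.5 mm. I'll release it, raise the gripper and move it clear.

```bash
python3 -m creep '{"hand":[0.2,0.2,0.2,0.2,0.2,0.2,0.2,0.2,0.2,0.2,0.2,0.2],"slide":[[0.0005,0,0],[0.0005,0,0],[0.0005,0,0],[0.0005,0,0],[-0.02,0,0],[-0.05,0,0],[-0.085,0,0],[-0.11,0.03,0.02],[-0.12,0.06,0.05],[-0.12,0.09,0.09],[-0.12,0.12,0.12],[-0.12,0.15,0.16]],"spin":[0,0,0,0,0,0,0,0,0,0,0,0]}' 25 2>&1 | tail -5; python3 -m creep '{"hand":[0.2,0.2,0.2,0.2,0.2,0.2],"slide":[[0,0.04,0],[0,0.08,0],[0,0.12,0],[0,0.15,0],[0,0.15,0],[0,0.15,0]],"spin":[0,0,0,0,0,0]}' 2>&1 | tail -5; python3 - <<'E'
from h import *
shot("top","t18.png",(90,125,420,285),2.4);shot("scene","s18.png")
im=cv2.imread("pics/t18.png"); print(im.shape)
im=ctrl.camera("top")[:,:,::-1]; cv2.imwrite("pics/t18r.png",cv2.resize(im[130:215,90:225],None,fx=5.9,fy=5.9,interpolation=cv2.INTER_CUBIC))
cv2.imwrite("pics/t18c.png",cv2.resize(im[170:285,330:420],None,fx=5.2,fy=5.2,interpolation=cv2.INTER_CUBIC))
E
```

```text
time_s: 33.28
ee_pos: [0.4623, 0.0909, 0.2409]
eef_rot: [3.0, 1.57, -0.061]
force: [1.1, -0.7, 1.4]
grip_width: 0.0374
time_s: 33.78
ee_pos: [0.4757, -0.0585, 0.2409]
eef_rot: [-2.898, 1.571, 0.321]
force: [-1.0, 0.4, -0.3]
grip_width: 0.0379
(384, 792, 3)
```

View pics/t18r.png

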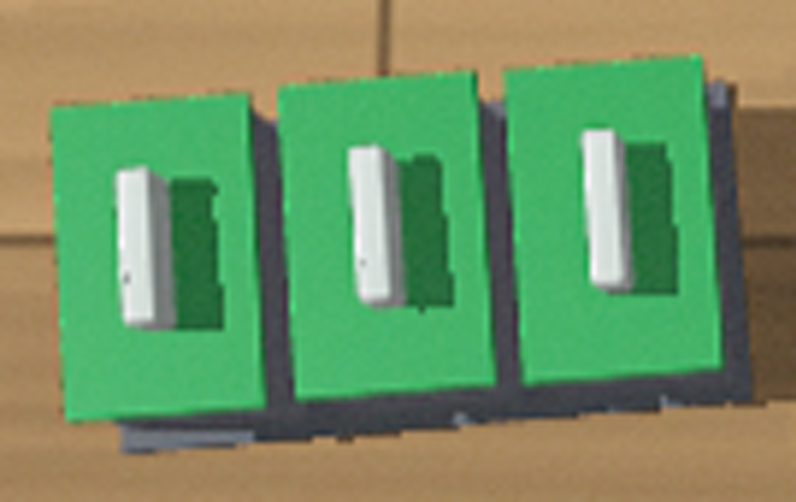

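View pics/t18c.png

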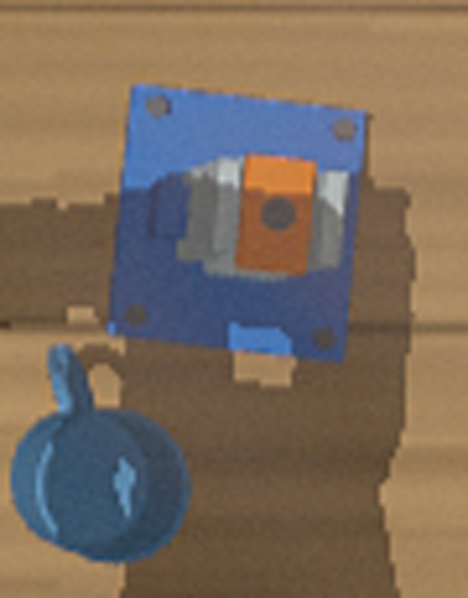

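View pics/s18.png

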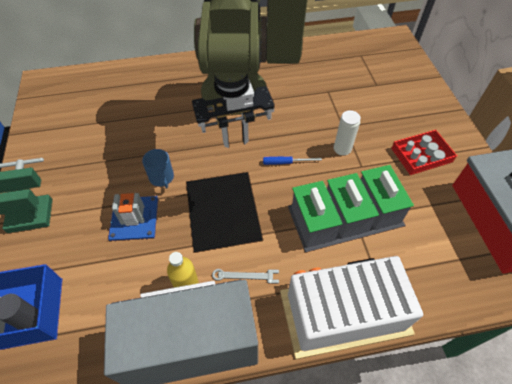

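All three lids lie at their original pixel positions within about 2 crop pixels, and the bystanders have not moved. As a last numeric check I measure the block in the cradle frame.

```bash
python3 - <<'E'
from h import *
P=np.array([ray("top",p,.092) for p in crop([(246,154),(316,159),(306,275),(236,269)],5.2,(330,170))])[:,:2]
d=P.mean(0)-np.array([.4865,-.3752]);a=np.radians(-6.8)
v=P[0]-P[3]+P[1]-P[2]
print(P.mean(0),"in cradle",d[0]*np.cos(a)+d[1]*np.sin(a),-d[0]*np.sin(a)+d[1]*np.cos(a),np.linalg.norm(v)/2,np.degrees(np.arctan2(v[1],v[0])))
c=dict(np.load("cal12.npz"))
cr=lambda p:((p[0]+.5)/2.3-.5+170,(p[1]+.5)/2.3-.5+50)
P=np.array([ray("wrist",cr(p),.092,c) for p in [(119,222),(254,221),(253,300),(120,301)]]);Q=np.array([ray("wrist",cr(p),.099,c) for p in [(129,184),(246,184),(244,338),(133,338)]])
print("wrist: block",P.mean(0),"cheeks mid",Q.mean(0))
L=dict(l=[(50,107),(249,94),(265,403),(66,420)],m=[(278,88),(475,72),(496,384),(296,400)])
for k,q in L.items(): print(k,np.mean([ray("top",p,.108) for p in crop(q,5.9,(90,130))],0))
print(ctrl.get_obs()['joint_vel'].round(3))
E
```

```text
[ 0.48527096 -0.37460724] in cradle -0.0012905766503654023 0.0004430665623433016 0.06052798483266895 -6.305214678332783
wrist: block [ 0.48678983 -0.37495887  0.092     ] cheeks mid [ 0.48748492 -0.37465359  0.099     ]
l [0.58511584 0.34412089 0.108     ]
m [0.5945375  0.24005623 0.108     ]
[ 0.01  -0.001  0.001 -0.001 -0.    -0.003]
```

The block is within about 1.3 mm lengthwise and 0.5 mm across. The lids are within 1 mm of where they started. I'm handing in.

```bash
python3 -c "
from station import ctrl
print(ctrl.hand_in())"
```

```text
the job is handed in; nothing more can be done
None
```

I found the block in the middle tub, stood it upright in the test cradle, and put both opened lids back. I handed the job in at about 34 s; it gives no verdict.

- **Search:** the left tub held a sleeve, so I put its lid straight back and opened the middle tub. I never touched the right tub.
- **Block:** I lifted it by its 36 mm sides, set it on the mat, took it again across its 60 mm, and lowered it between the cheeks until it met the base plate.

**Last checks:**
- **Block in cradle:** it is about 1.3 mm off lengthwise and 0.4 mm off across, with its 60 mm side at −6.3° against −6.8° for the cradle. The wrist camera gave about 0.7 mm and 0.3 mm.
- **Lids:** the left and middle lids are seated within about 1 mm of where they started. The right lid's pixel positions are unchanged.
- **Surroundings:** no bystander looked moved in the last scene picture, and the robot was clear of everything and nearly at rest.

**What went wrong on the way:**
- The first move was typed in mm instead of m. The per-row cap kept it harmless.
- The first attempt to pick the middle lid off the mat closed on nothing and left the lid about 7 mm from where I had set it. I never found out why. I measured again, recentred, and the second grip held at 15.5 mm.
- The block's touchdown in the cradle read about 24 N at the wrist, well under the 120 N limit.

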